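# Put the registration desk's gear away

## Robot

A 6-joint arm with a two-finger parallel gripper is mounted at the origin on the work surface. World frame = base frame: x ahead of the robot, y to its left, z up, the work surface at z = 0. Lengths are in m, angles in rad, forces in N, time in s.
With the tool pointing down it reaches from about 0.375 to 0.9 m from the base axis. Payload 3.1 kg.
Tool frame: the origin (TCP) lies midway between the tips of the shut fingers; the grasp point (between the pads) lies 19 mm behind it (robot.grip_point_offset is the distance from the TCP to the grasp point, in m); x points along the fingers, y is the direction in which the jaws open and shut, and the axes are right-handed (so a half turn about x gives the same grasp; the last joint's range is limited). The gripper opens to 87 mm and grips with 3 to 60 N. Pads are 19 mm wide; open, the fingers measure 117 mm over their backs; the gripper's body (75 mm by 190 mm) begins 51 mm behind the grasp point.
Start: joints at [1.091, 0.527, 1.433, -0, 1.181, -0.178], TCP at [0.186, 0.597, 0.223] pointing down, gripper open.
Joint ranges: [-3.08, 3.08], [-0.75, 2.2], [0.22, 2.44], [-1.43, 4.57], [0, 2.65], [-2.85, 2.85]. Speed limits (rad/s): [2.79, 2.79, 3.14, 3.14, 3.14, 3.14].

## Interface

Orientations are given as [roll, pitch, yaw] about the fixed x, y, z axes, in that order (R = Rz(yaw) Ry(pitch) Rx(roll)).
In Python, from workcell import status, viewer, job, robot gives the robot as it stands. The module is installed in compiled form; this text tells all that it offers.
- The arm moves only by the shell command python3 -m pendant 'ROWS' [FORCE]. ROWS is JSON, one flat list of numbers, 5 for each row, row after row: the opening, from 0 (shut) to 1 (fully open), then the shift along the tool's x, y, z normalised to -1 to 1, where 1 is 0.2 m, then the turn about the tool's x normalised to -1 to 1, where 1 is 30 degrees. A call has exactly 10 rows; each row is the pose to reach, as a shift and turn from the pose commanded when the call began, along the tool's axes at that moment; what a row does not reach only later rows make up. A row lasts 1/12 s, in which the tool goes at most 41.7 mm and 7.16 degrees, less where a joint would pass 70% of its speed; a pose out of reach is approached as far as the arm can. A call with a number of a shift or a turn outside -1 to 1 is refused whole. A call with a gripper value outside its range is refused whole. The fingers move at their own pace and stop on an object; FORCE is the grip in N (left out, the last holds). Time passes only in rows, so rows that repeat a pose let the fingers close, or fill a call up. It gives the time, the measured TCP pose, the force and the opening at its end, in the units of the state.
- status.sense(): the state, without advancing time (a new reading comes with each control period).
- viewer.camera(name): name is "scene" or "top" or "wrist"; returns a dict with "pixels" (384x512x3 uint8, red, green, blue), "z_map" (384x512 float32, m along the optical axis (not along the pixel's ray), 0 where there is no reading), "intrinsics" (3x3 intrinsics, pixels), "R" (3x3) and "t" (3): a world point X has camera coordinates R X + t. Camera axes: x right, y down, z forward; pixel columns grow to the right and rows downward; lengths in m; the calibration is good to about 2 mm. A picture is of the moment at which its call begins.
- job.hand_in(): hands the job in, once; it reports no verdict.
The state is a dict: "time_s": time; "joint_pos": joint angles; "qd": joint speeds; "joint_efforts": joint torques, N m; "tool_pos": TCP position; "tool_rot": TCP orientation; "wrist_force": force on the tool from outside, world axes, zero at the start; "moment": the same for the moment, N m; "width": finger opening in m.
Only numpy, scipy, OpenCV 4.12 (cv2) and the standard library are available. Lean on these libraries where they do the work, as an engineer would, in place of code of your own. Each camera call takes 0.05 s, during which the arm holds its last target.

## Task

Clear the registration desk: put both battery packs in the yellow tray, the camera in the blue tray and the rubber stamp in the red tray, each set down upright on the tray's floor, not dropped. One pack is still in the charger: swing the charger's hold-down bar up first, then slide the pack out. Leave the stapler, the bottle and the mug where they are.

Things in the scene. Friction and masses are not known exactly. Their poses are not given: they have to be found in the camera images.
- pack_charged_center (a point): battery pack that starts in the charger: black block with grey sides, yellow strip on top at its -x end; 72 (x) x 38 (y) x 46 mm high, about 0.3 kg. Point: its centre, 23 mm up; z up. It stands on the charger's deck with its +x end 13 mm in under the charger's roof: with the bar up, slide it 20 mm or more straight out of the front (charger -x) before lifting it. Grip across the 38 mm.
- pack_loose_center (a point): a second battery pack, same look and size (72 (x) x 38 (y) x 46 mm high, about 0.3 kg), standing loose on the desk; point: its centre, 23 mm above its underside; z up
- camera_center (a point): compact camera standing on its base, dark with a silver top band, 96 (x) x 32 (y) x 56 mm high plus 3 mm buttons, about 0.2 kg; point: its centre, 28 mm above its base; z up. A round lens (34 mm across, standing out 4 mm) is on its -y face, 29 mm towards +x of the middle, so the middle is free to grip across the 32 mm.
- stamp_center (a point): rubber stamp standing on its rubber face: red mount 64 (x) x 28 (y) x 18 mm high with a round black knob handle on its middle, widest (26 mm) 57 mm above the rubber face, narrowing below to 16 mm, 68 mm high in all, about 0.09 kg; point: on its axis, 34 mm above the rubber face; z up
- tray_yellow: yellow open tray for batteries, fixed to the desk: outside 200 (x) x 110 (y) x 28 mm high, walls and floor 4 mm; origin at the centre of its underside, z up
- tray_blue: blue open tray for the camera, fixed to the desk: outside 200 (x) x 110 (y) x 28 mm high, walls and floor 4 mm; origin at the centre of its underside, z up
- tray_red: red open tray for the stamp, fixed to the desk: outside 200 (x) x 110 (y) x 28 mm high, walls and floor 4 mm; origin at the centre of its underside, z up
- charger: grey charger fixed to the desk: base 160 x 86 mm (x -75 to +85), deck 10 mm up; grey housing at the back (x over +24, 66 mm high), its roof and side cheeks reaching forward to x = +9 (roof underside 59 mm up); open front at -x. Origin at desk height, z up. The pack sits centred at x -14, y 0. The hold-down bar's hinge runs along y at x = +70, 74 mm up.
- holdbar (a joint): angle of the charger's hold-down bar, rad: 0 down over the pack, 1.57 upright (tip 245 mm above the desk), 2.1 folded right back (stop). Steel bar 16 mm wide from the hinge at the back to the front, with a lip hanging in front of the pack that keeps it from sliding out. Stiff hinge: about 1.5 N at the tab moves it and it stays where left. Past 1.8 rad it clears a gripper over the pack.
- holdbar_tab (a point): middle of the red finger tab at the free end of the hold-down bar, 38 long (x, along the bar) x 18 wide (y) x 10 mm thick, free on all sides; it is 150 mm from the hinge and turns with the bar (when down: 74 mm above the desk, at charger x = -80, y = 0)
- stapler: bystander: blue and black stapler, 115 (x) x 34 (y) x 40 mm high, origin at the centre of its underside; leave alone
- sanitizer: bystander: white sanitizer bottle, blue label, green cap, 60 mm across, 135 mm high, origin at the centre of its underside; leave alone
- mug: bystander: white mug, 80 mm across, 92 mm high, origin at the centre of its underside; leave alone

How it is judged:
By the outcome, as a careful person would: the job done as asked, in the order asked, and still so for the second after the job is handed in, with the robot touching nothing.
It also fails if it takes over 131 s, if anything falls off the work surface, if the arm or the gripper's body presses on something with over 40 N, if the wrist force passes 120 N, or if a joint passes its speed limit or range.

## Working session

There is one attempt and no reset: what is moved stays moved. The work goes in short steps, Python scripts to look and compute and a shell command to move; the robot and the scene stay as the last step left them, time stands still between calls to the robot, and variables do not carry over. Pictures are saved under pics/ and viewed, and the job is handed in when it is done.

```bash
ls -la; mkdir -p pics
python3 - <<'E'
from workcell import status, viewer, job, robot
import cv2, numpy as np
s=status.sense(); print({k:np.round(v,4).tolist() for k,v in s.items()}); print(robot.grip_point_offset)
for n in ["scene","top"]:
    c=viewer.camera(n); cv2.imwrite(f"pics/{n}0.png",c["pixels"][:,:,::-1]); print(n,c["intrinsics"].tolist(),np.round(c["R"],3).tolist(),c["t"])
    np.savez(f"{n}0.npz",**c)
E
```

```text
total 12
drwxr-xr-x  3 agent agent 4096 Dec  6 21:17 .
drwxr-xr-x 23 root  root  4096 Dec  6 21:17 ..
drwxr-xr-x  2 agent agent 4096 Dec  6 21:17 pics
{'time_s': 0.0, 'joint_pos': [1.0905, 0.5285, 1.4339, -0.0, 1.1814, -0.1785], 'qd': [-0.0001, 0.0008, 0.002, -0.0008, -0.0003, -0.0013], 'joint_efforts': [0.0005, -44.0042, -17.6589, 0.0632, 0.0582, -0.0002], 'tool_pos': [0.1854, 0.5961, 0.2216], 'tool_rot': [-1.7475, 1.5686, -2.0492], 'wrist_force': [-0.2092, -0.2396, -0.6312], 'moment': [0.0039, 0.0384, 0.0032], 'width': 0.0869}
0.0187
scene [[398.81351978013663, 0.0, 252.25674283911414], [0.0, 398.81351978013663, 188.17045620999423], [0.0, 0.0, 1.0]] [[-0.698, 0.716, -0.012], [0.564, 0.54, -0.625], [-0.441, -0.443, -0.781]] [ 0.43199001 -0.32301738  1.3430233 ]
top [[411.9606602209952, 0.0, 255.65031885886185], [0.0, 411.9606602209952, 197.29305174244797], [0.0, 0.0, 1.0]] [[-0.015, -1.0, 0.001], [-0.993, 0.015, -0.121], [0.121, -0.003, -0.993]] [0.00518949 0.62670573 1.11846842]
```

View pics/scene0.png

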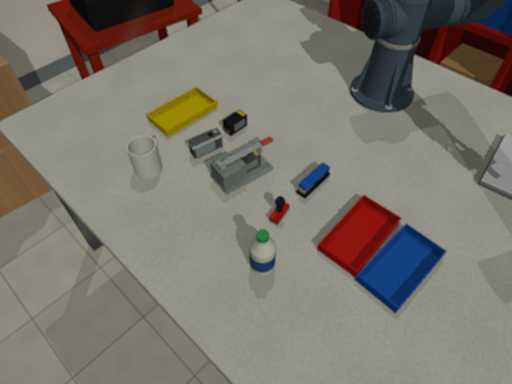

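View pics/top0.png

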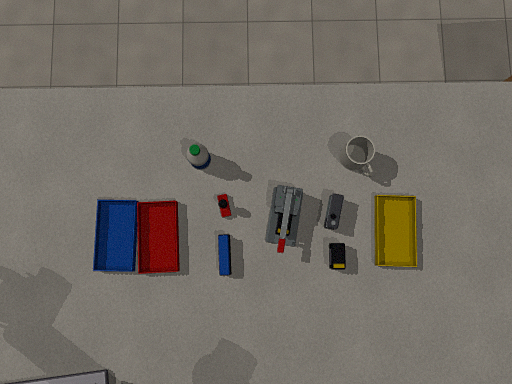

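The overview shows the blue and red trays on the left (top view about 117,236 and 159,237) and the yellow one on the right (396,232). The charger is at (287,215) with its red tab at (282,244). The camera is at (334,211), the loose pack at (338,256) and the stamp at (224,205). Next I'll zoom in and measure.

```bash
python3 - <<'E'
import cv2, numpy as np
p=np.load("top0.npz")["pixels"][:,:,::-1]
cv2.imwrite("pics/top0_crop.png",cv2.resize(p[170:290,205:425],None,fx=3.6,fy=3.6,interpolation=cv2.INTER_CUBIC))
p=np.load("scene0.npz")["pixels"][:,:,::-1]
cv2.imwrite("pics/scene0_crop.png",cv2.resize(p[80:230,140:340],None,fx=3.9,fy=3.9,interpolation=cv2.INTER_CUBIC))
E
cat > h.py <<'E'
import numpy as np, cv2
from workcell import status, viewer
def load(n): return dict(np.load(n+".npz"))
def snap(name,f):
    c=viewer.camera(name); np.savez(f+".npz",**c); cv2.imwrite(f"pics/{f}.png",c["pixels"][:,:,::-1]); return c
def ray(c,uv):
    uv=np.atleast_2d(uv).astype(float)
    d=np.c_[uv,np.ones(len(uv))]@np.linalg.inv(c["intrinsics"]).T@c["R"]
    o=-c["R"].T@c["t"]; return o,d
def onplane(c,uv,z):
    o,d=ray(c,uv); return o+d*((z-o[2])/d[:,2])[:,None]
def proj(c,X):
    X=np.atleast_2d(X); q=(X@c["R"].T+c["t"])@c["intrinsics"].T; return q[:,:2]/q[:,2:]
def cloud(c):
    h,w=c["z_map"].shape; v,u=np.mgrid[:h,:w]
    q=np.stack([u,v,np.ones_like(u)],-1)@np.linalg.inv(c["intrinsics"]).T*c["z_map"][...,None]
    return (q-c["t"])@c["R"]
def mask(c,lo,hi,roi=None):
    m=cv2.inRange(cv2.cvtColor(c["pixels"],cv2.COLOR_RGB2HSV),np.array(lo),np.array(hi))
    if roi:
        k=np.zeros_like(m);k[roi[1]:roi[3],roi[0]:roi[2]]=255;m&=k
    return m
def rect_xy(P):
    (c,s,a)=cv2.minAreaRect((P[:,:2]*1000).astype(np.float32)); 
    if s[0]<s[1]: s=(s[1],s[0]); a+=90
    a=(a+90)%180-90
    return np.round(c,1),np.round(s,1),round(a,1)
E
```

```text
(no output)
```

View pics/top0_crop.png

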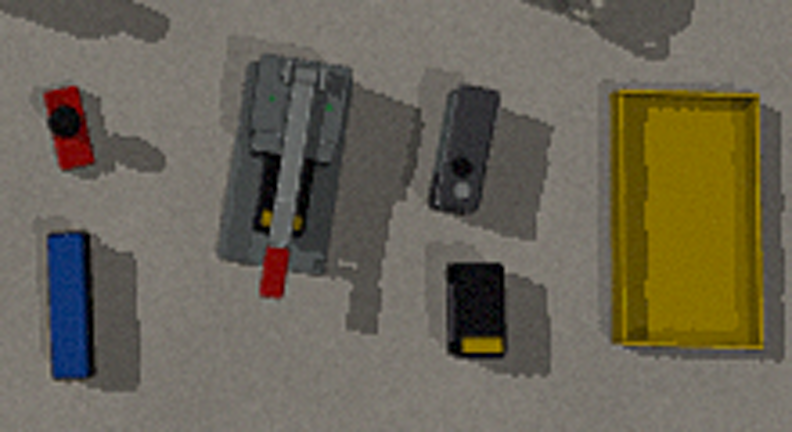

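View pics/scene0_crop.png

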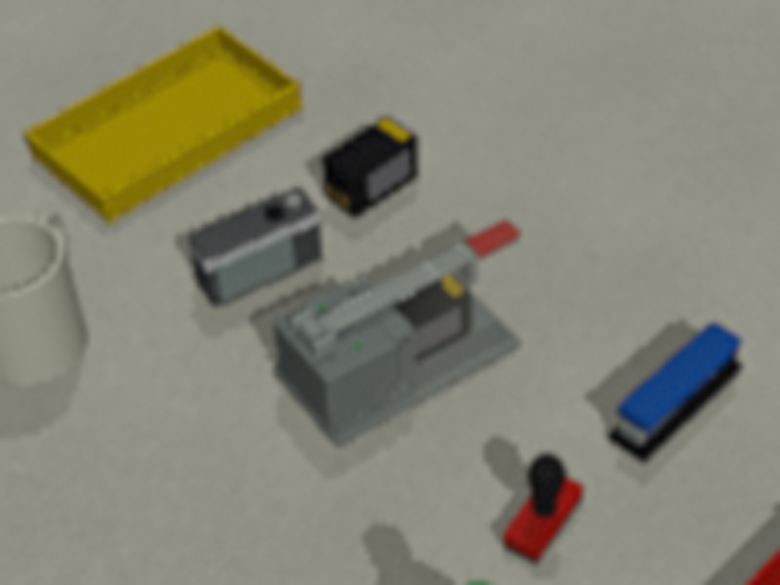

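Run:
```python
from h import *
c=load("top0"); s=load("scene0"); P=cloud(c)
print("desk z",np.median(P[280:330,250:400,2]), "scene desk", np.median(cloud(s)[60:100,250:300,2]))
def uv(m): v,u=np.nonzero(m); return np.c_[u,v]
def rep(n,m,z,tol=0.006,hull=True):
    q=uv(m); zz=P[q[:,1],q[:,0],2]; 
    k=abs(zz-z)<tol
    X=onplane(c,q[k],z); 
    print(n,len(q),k.sum(),"medz",np.round(np.median(zz),4),"rect",rect_xy(X),"mean",np.round(X.mean(0)*1000,1))
H=P[:,:,2]
def box(u0,v0,u1,v1):
    k=np.zeros(H.shape,bool);k[v0:v1,u0:u1]=1;return k
rep("loose",box(322,236,352,276)&(H>.035),.046)
rep("camera",box(320,188,346,234)&(H>.045),.056)
rep("stampmount",(mask(c,(0,120,60),(8,255,255),(212,185,236,222))|mask(c,(172,120,60),(180,255,255),(212,185,236,222)))>0,.018)
rep("knob",box(212,185,236,222)&(H>.055),.062,.01)
rep("tab",(mask(c,(0,120,60),(8,255,255),(270,232,292,256))|mask(c,(172,120,60),(180,255,255),(270,232,292,256)))>0,.079)
rep("housing",box(262,180,308,220)&(H>.058)&(H<.072),.066)
rep("base",box(258,180,312,256)&(H>.004)&(H<.02),.010)
rep("yellow rim",mask(c,(20,120,40),(35,255,255),(365,185,425,275))>0,.028)
rep("blue rim",mask(c,(100,120,40),(125,255,255),(85,190,138,280))>0,.028)
rr=(mask(c,(0,120,40),(8,255,255),(134,190,190,280))|mask(c,(172,120,40),(180,255,255),(134,190,190,280)))>0
rep("red rim",rr,.028)
rep("stapler",box(212,230,236,280)&(H>.025),.04,.01)
rep("mug",box(340,130,382,180)&(H>.08),.092,.01)
rep("san",box(180,135,215,172)&(H>.02),.135,.02)
```

```text
desk z -5.7042212355629934e-05 scene desk 0.0008414096000229989
loose 377 368 medz 0.0455 rect (array([ 460.4, -227. ]), array([70.6, 38.2]), -0.9) mean [ 460.7 -226.6   46. ]
camera 429 400 medz 0.0553 rect (array([ 583.7, -220.9]), array([95.8, 32.7]), -12.6) mean [ 583.3 -221.1   56. ]
stampmount 155 146 medz 0.0177 rect (array([608.1,  86.9]), array([63.2, 27.2]), 12.2) mean [606.2  85.5  18. ]
knob 66 64 medz 0.065 rect (array([606.7,  88.3]), array([22.1, 21.9]), -0.4) mean [607.6  87.3  62. ]
tab 92 92 medz 0.0787 rect (array([491.8, -69.1]), array([36.8, 17.3]), -9.4) mean [491.6 -69.   79. ]
housing 505 497 medz 0.0654 rect (array([611.4, -91. ]), array([82.5, 69.6]), -10.6) mean [615.  -91.2  66. ]
base 730 724 medz 0.0093 rect (array([570.4, -86.8]), array([210.9, 150.3]), -1.9) mean [548.9 -76.7  10. ]
yellow rim 2959 385 medz 0.0047 rect (array([ 529.2, -396.8]), array([199.1, 111.7]), -2.0) mean [ 529.9 -397.    28. ]
blue rim 2846 361 medz 0.0043 rect (array([527.9, 392.4]), array([198.5, 111.1]), -1.9) mean [528.8 390.3  28. ]
red rim 2902 352 medz 0.0042 rect (array([522.1, 273.5]), array([199.2, 111. ]), 1.8) mean [520.9 275.4  28. ]
stapler 416 410 medz 0.0393 rect (array([469.3,  86.9]), array([107.6,  28.2]), 1.9) mean [468.7  87.   40. ]
mug 203 179 medz 0.0902 rect (array([ 745.3, -288.2]), array([79.2, 77.6]), 89.1) mean [ 746.8 -290.1   92. ]
san 473 100 medz 0.0936 rect (array([742.8, 154.7]), array([29.4, 26.1]), 0.1) mean [742.2 154.5 135. ]
```

```bash
cat >> h.py <<'E'
from scipy.spatial.transform import Rotation as Ro
def go(x,y,z,yaw_deg=None,grip=False):
    """needed shift (normalised) & turn: target TCP mm (grip=True: target of grasp point), yaw_deg = heading of jaw axis (mod 180)"""
    s=status.sense(); p=np.array(s["tool_pos"])*1000; R=Ro.from_euler("xyz",s["tool_rot"]).as_matrix()
    t=np.array([x,y,z-(18.7 if grip else 0)])
    d=R.T@(t-p)
    cur=np.degrees(np.arctan2(R[1,1],R[0,1]))
    out="t=%.2f TCP %s jaw %.1f w %.1f F %s | shift mm %s -> norm %s"%(s["time_s"],np.round(p,1),cur,s["width"]*1000,np.round(s["wrist_force"],1),np.round(d,1),np.round(d/200,3))
    if yaw_deg is not None:
        dy=(yaw_deg-cur+90)%180-90
        # tool x is down => positive turn lowers world yaw
        out+=" turn %.1f deg -> %.3f (alt %.1f)"%(-dy,-dy/30,-dy+180*np.sign(dy))
    out+=" q %s"%np.round(s["joint_pos"],2)
    print(out)
E
python3 - <<'E'
from h import *
s=status.sense(); print(Ro.from_euler("xyz",s["tool_rot"]).as_matrix().round(3))
c=load("scene0"); P=cloud(c)
# scene cam check: tab, loose pack top, by height
def uv(m): v,u=np.nonzero(m); return np.c_[u,v]
m=(mask(c,(0,100,60),(8,255,255),(255,132,276,148))|mask(c,(172,100,60),(180,255,255),(255,132,276,148)))>0
q=uv(m); X=P[m]; k=abs(X[:,2]-.079)<.005; print("tab scene",k.sum(),rect_xy(onplane(c,q[k],.079)))
b=np.zeros(m.shape,bool); b[105:140,218:250]=1
k=b&(abs(P[:,:,2]-.046)<.004); print("loose scene",rect_xy(onplane(c,uv(k),.046)))
b=np.zeros(m.shape,bool); b[122:162,185:226]=1
k=b&(abs(P[:,:,2]-.056)<.004); print("cam scene",rect_xy(onplane(c,uv(k),.056)))
t=load("top0");P=cloud(t)
b=np.zeros(m.shape,bool); b[180:240,275:305]=1
k=b&(P[:,:,2]>.074); X=P[k]; print("bar top",k.sum(),rect_xy(X), X[:,2].min(),X[:,2].max())
k=k&(np.mgrid[:384,:512][0]>195); X=P[k]; l=cv2.fitLine((X[:,:2]*1000).astype(np.float32),cv2.DIST_HUBER,0,.01,.01).ravel(); print("bar line",l,np.degrees(np.arctan2(l[1],l[0])))
go(491.8,-69.1,200,-10+90)
E
```

```text
[[-0.001  0.297  0.955]
 [-0.002  0.955 -0.297]
 [-1.    -0.002 -0.   ]]
tab scene 63 (array([493.6, -67.5]), array([33.8, 17.4]), -11.1)
loose scene (array([ 492.1, -222.8]), array([133.6,  43.2]), 6.4)
cam scene (array([ 587.2, -219.3]), array([95.1, 34.9]), -12.8)
bar top 311 (array([558. , -69.8]), array([188.9,  60.3]), -26.6) 0.07401774807570559 1.1859897937943955
bar line [ 9.8025477e-01 -1.9773854e-01  5.6624597e+02 -8.2595192e+01] -11.404745
t=0.10 TCP [185.4 596.2 221.7] jaw 72.7 w 87.1 F [-0.7  0.  -0.1] | shift mm [  22.6 -544.1  490.3] -> norm [ 0.113 -2.72   2.451] turn -7.3 deg -> -0.243 (alt 172.7) q [ 1.09  0.53  1.43 -0.    1.18 -0.18]
```

```bash
python3 -m pendant '[1,0,-0.15,0.14,0,1,0,-0.3,0.28,0,1,0,-0.45,0.42,0,1,0,-0.6,0.56,0,1,0,-0.75,0.7,0,1,0,-0.9,0.82,0,1,0,-1,0.9,0,1,0,-1,0.9,0,1,0,-1,0.9,0,1,0,-1,0.9,0]' 20
python3 -m pendant '[1,0,-0.15,0.14,0,1,0,-0.3,0.28,0,1,0,-0.45,0.42,0,1,0,-0.6,0.56,0,1,0,-0.75,0.7,0,1,0,-0.9,0.82,0,1,0,-1,0.9,0,1,0,-1,0.9,0,1,0,-1,0.9,0,1,0,-1,0.9,0]'
python3 - <<'E'
from h import *
go(491.8,-69.1,200,79.5)
E
```

```text
time_s: 0.93
tool_pos: [0.2983, 0.3527, 0.2226]
tool_rot: [1.777, 1.57, 1.474]
wrist_force: [-0.5, -0.3, -0.6]
width: 0.0874
time_s: 1.77
tool_pos: [0.4102, 0.109, 0.2223]
tool_rot: [2.8, 1.57, 2.499]
wrist_force: [0.1, 0.2, -0.1]
width: 0.0868
t=1.77 TCP [410.2 109.  222.3] jaw 72.8 w 86.8 F [ 0.1  0.2 -0.1] | shift mm [  22.2 -146.   130.7] -> norm [ 0.111 -0.73   0.653] turn -6.7 deg -> -0.224 (alt 173.3) q [-0.01  0.26  1.91  0.    0.97 -1.28]
```

```bash
python3 -m pendant '[1,0,-0.14,0.12,0,1,0,-0.28,0.24,-0.06,1,0,-0.42,0.36,-0.12,1,0,-0.56,0.48,-0.18,1,0,-0.68,0.6,-0.22,1,0,-0.73,0.65,-0.22,1,0,-0.73,0.65,-0.22,1,0,-0.73,0.65,-0.22,1,0,-0.73,0.65,-0.22,1,0,-0.73,0.65,-0.22]'
python3 - <<'E'
from h import *
c=snap("wrist","w1"); print(np.round(c["R"],3).tolist(),(-c["R"].T@c["t"]).round(3))
go(491.8,-69.1,200,79.5)
E
```

```text
time_s: 2.6
tool_pos: [0.4901, -0.0679, 0.2224]
tool_rot: [2.743, 1.569, 2.559]
wrist_force: [-0.2, 0.0, 0.2]
width: 0.0872
[[0.185, 0.983, 0.002], [0.951, -0.179, 0.25], [0.246, -0.045, -0.968]] [ 0.423 -0.054  0.385]
t=2.65 TCP [490.3 -68.2 222.5] jaw 79.4 w 86.9 F [-0.3  0.6 -0.3] | shift mm [22.5 -0.6  1.7] -> norm [ 0.112 -0.003  0.008] turn -0.1 deg -> -0.002 (alt 179.9) q [-0.36  0.35  1.75  0.    1.04 -1.75]
```

View pics/w1.png

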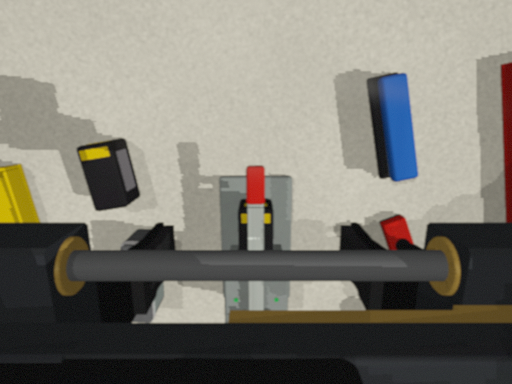

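The wrist picture shows the red tab at about (256,185), between the open fingers, with the charger straight below it in the image. The loose pack is at (108,173). I'll re-measure the tab and the charger heading from here.

Run:
```python
from h import *
c=load("w1"); P=cloud(c)
def uv(m): v,u=np.nonzero(m); return np.c_[u,v]
m=(mask(c,(0,100,60),(8,255,255),(235,155,280,215))|mask(c,(172,100,60),(180,255,255),(235,155,280,215)))>0
q=uv(m); k=abs(P[m][:,2]-.079)<.003; print("tab",rect_xy(onplane(c,q[k],.079)))
Z=P[:,:,2]
b=np.zeros(Z.shape,bool); b[160:245,205:300]=1
k=b&(abs(Z-.010)<.004); print("deck",rect_xy(onplane(c,uv(k),.010)))
# yellow strip of pack_charged
ys=mask(c,(18,120,80),(35,255,255),(235,205,278,230))>0; print("strip",np.median(P[ys],0).round(4),rect_xy(onplane(c,uv(ys),.056)))
b=np.zeros(Z.shape,bool); b[130:215,70:145]=1
k=b&(abs(Z-.046)<.003); print("loose",rect_xy(onplane(c,uv(k),.046)))
```

```text
tab (array([491.4, -68.9]), array([36.1, 16.4]), -10.7)
deck (array([538.5, -77.5]), array([85.3, 84.8]), 79.3)
strip [ 0.5318 -0.0668  0.0561] (array([527.6, -75.3]), array([31.6, 19.8]), 79.3)
loose (array([ 460.7, -225.9]), array([70.6, 37.4]), -1.1)
```

```bash
python3 -m pendant '[1,0.15,0,0.006,0,1,0.3,0,0.006,0,0.7,0.45,0,0.006,0,0.5,0.6,0,0.006,0,0.5,0.72,0,0.006,0,0.5,0.8,0,0.006,0,0.5,0.83,0,0.006,0,0.5,0.83,0,0.006,0,0.5,0.83,0,0.006,0,0.5,0.83,0,0.006,0]' 8
python3 - <<'E'
from h import *
go(491.5,-69,74,79.3,True)
E
```

```text
time_s: 3.48
tool_pos: [0.4933, -0.0704, 0.0577]
tool_rot: [-0.175, 1.568, -0.361]
wrist_force: [-0.4, -0.5, 0.6]
width: 0.0459
t=3.48 TCP [493.3 -70.4  57.7] jaw 79.3 w 45.9 F [-0.4 -0.5  0.6] | shift mm [ 2.4  1.  -2. ] -> norm [ 0.012  0.005 -0.01 ] turn 0.0 deg -> 0.001 (alt -180.0) q [-0.37  0.63  1.88  0.    0.62 -1.75]
```

Now I'll close lightly on the tab.

```bash
python3 -m pendant '[0.5,0.01,0.005,-0.01,0,0.35,0.01,0.005,-0.01,0,0.2,0.01,0.005,-0.01,0,0.1,0.01,0.005,-0.01,0,0.1,0.01,0.005,-0.01,0,0.1,0.01,0.005,-0.01,0,0.1,0.01,0.005,-0.01,0,0.1,0.01,0.005,-0.01,0,0.1,0.01,0.005,-0.01,0,0.1,0.01,0.005,-0.01,0]' 8
python3 - <<'E'
from h import *
go(491.5,-69,74,79.3,True)
for d in (0,15,30,45,60,75,90,105,112,118):
    a=np.radians(d); print(d,"fwd %.1f (%.3f) up %.1f (%.3f)"%(150*(1-np.cos(a)),.75*(1-np.cos(a)),150*np.sin(a),.75*np.sin(a)))
E
```

```text
time_s: 4.32
tool_pos: [0.4907, -0.0696, 0.0547]
tool_rot: [-1.247, 1.57, -1.433]
wrist_force: [-2.0, -5.8, 2.3]
width: 0.0175
t=4.32 TCP [490.7 -69.6  54.7] jaw 79.3 w 17.5 F [-2.  -5.8  2.3] | shift mm [-0.6  0.8  0.6] -> norm [-0.003  0.004  0.003] turn 0.0 deg -> 0.001 (alt -180.0) q [-0.37  0.64  1.89 -0.    0.61 -1.75]
0 fwd 0.0 (0.000) up 0.0 (0.000)
15 fwd 5.1 (0.026) up 38.8 (0.194)
30 fwd 20.1 (0.100) up 75.0 (0.375)
45 fwd 43.9 (0.220) up 106.1 (0.530)
60 fwd 75.0 (0.375) up 129.9 (0.650)
75 fwd 111.2 (0.556) up 144.9 (0.724)
90 fwd 150.0 (0.750) up 150.0 (0.750)
105 fwd 188.8 (0.944) up 144.9 (0.724)
112 fwd 206.2 (1.031) up 139.1 (0.695)
118 fwd 220.4 (1.102) up 132.4 (0.662)
```

```bash
python3 -m pendant '[0.1,-0.079,-0.005,0.004,0,0.1,-0.156,-0.005,0.016,0,0.1,-0.232,-0.005,0.037,0,0.1,-0.305,-0.005,0.065,0,0.1,-0.375,-0.005,0.1,0,0.1,-0.441,-0.005,0.143,0,0.1,-0.502,-0.005,0.193,0,0.1,-0.557,-0.005,0.248,0,0.1,-0.607,-0.005,0.309,0,0.1,-0.65,-0.005,0.375,0]' 8
python3 - <<'E'
from h import *
a=np.radians(60);go(638.9-150*np.cos(a)*.9826,-96.9+.1857*150*np.cos(a),74+150*np.sin(a),79.3,True)
c=snap("scene","s2"); p=c["pixels"][60:230,140:340,::-1]; cv2.imwrite("pics/s2c.png",cv2.resize(p,None,fx=3,fy=3,interpolation=cv2.INTER_CUBIC))
for d in range(60,120,6):
    a=np.radians(d); print(d,"fwd (%.3f) up (%.3f)"%(.75*(.5-np.cos(a)),.75*(np.sin(a)-np.sin(np.pi/3))))
E
```

```text
time_s: 5.15
tool_pos: [0.5625, -0.0828, 0.1846]
tool_rot: [2.849, 1.566, 2.662]
wrist_force: [-1.1, 0.2, -1.1]
width: 0.0179
t=5.15 TCP [562.5 -82.8 184.6] jaw 79.3 w 17.9 F [-1.1  0.2 -1.1] | shift mm [-0.6  0.3  2.7] -> norm [-0.003  0.002  0.013] turn 0.0 deg -> 0.000 (alt -180.0) q [-0.34  0.5   1.61  0.    1.03 -1.73]
60 fwd (-0.000) up (0.000)
66 fwd (0.070) up (0.036)
72 fwd (0.143) up (0.064)
78 fwd (0.219) up (0.084)
84 fwd (0.297) up (0.096)
90 fwd (0.375) up (0.100)
96 fwd (0.453) up (0.096)
102 fwd (0.531) up (0.084)
108 fwd (0.607) up (0.064)
114 fwd (0.680) up (0.036)
```

View pics/s2c.png

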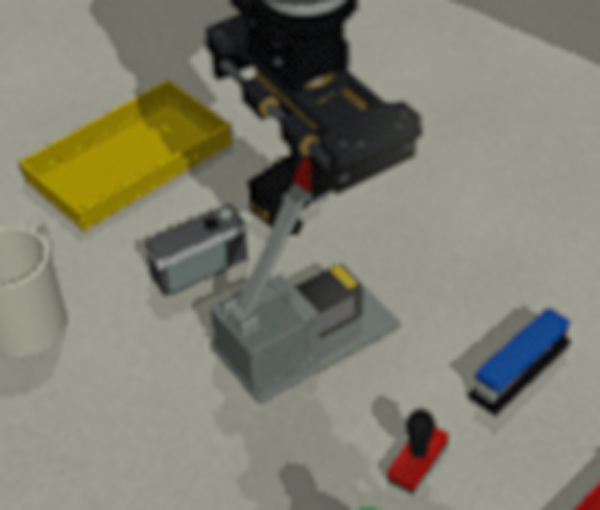

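The bar is following: it is at about 60°, with the tab held in the fingers at (303,175) in the crop. I'll continue to about 115°.

```bash
python3 -m pendant '[0.1,-0.036,0,0.07,0,0.1,-0.064,0,0.143,0,0.1,-0.084,0,0.219,0,0.1,-0.096,0,0.297,0,0.1,-0.1,0,0.375,0,0.1,-0.096,0,0.453,0,0.1,-0.084,0,0.531,0,0.1,-0.064,0,0.607,0,0.1,-0.036,0,0.68,0,0.1,-0.03,0,0.695,0]' 8
python3 - <<'E'
from h import *
a=np.radians(115);go(638.9-150*np.cos(a)*.9826,-96.9+.1857*150*np.cos(a),74+150*np.sin(a),79.3,True)
c=snap("scene","s3"); p=c["pixels"][60:230,140:340,::-1]; cv2.imwrite("pics/s3c.png",cv2.resize(p,None,fx=3,fy=3,interpolation=cv2.INTER_CUBIC))
E
```

```text
time_s: 6.03
tool_pos: [0.702, -0.1082, 0.1887]
tool_rot: [1.752, 1.567, 1.566]
wrist_force: [-0.4, 3.4, 1.9]
width: 0.0179
t=6.03 TCP [ 702.  -108.2  188.7] jaw 79.3 w 17.9 F [-0.4  3.4  1.9] | shift mm [-2.5 -0.7 -0.7] -> norm [-0.013 -0.003 -0.004] turn 0.0 deg -> 0.001 (alt -180.0) q [-0.31  0.68  1.23  0.    1.23 -1.7 ]
```

View pics/s3c.png

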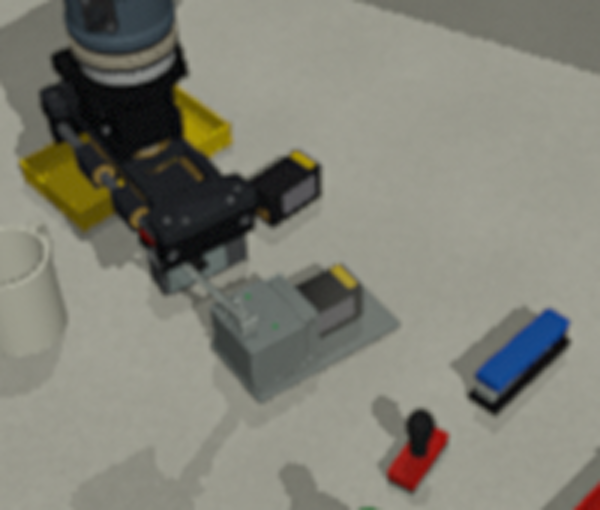

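```bash
python3 -m pendant '[0.5,0,0,0,0,0.5,0,0,0,0,0.5,0,0,0,0,0.5,0,0,0,0,0.5,-0.08,0,0,0,0.5,-0.18,0,0,0,0.5,-0.3,0,0,0,0.5,-0.42,0,0,0,0.5,-0.5,0,0,0,0.5,-0.5,0,0,0]' 8
python3 - <<'E'
from h import *
o=np.array([491.5,-69])+80*np.array([.9826,-.1857]); print("charger",o, "pack", o-14*np.array([.9826,-.1857]))
g=o-18*np.array([.9826,-.1857]); print("grip",g)
go(*g,36,79.3,True)
c=snap("scene","s4"); p=c["pixels"][60:230,140:340,::-1]; cv2.imwrite("pics/s4c.png",cv2.resize(p,None,fx=3,fy=3,interpolation=cv2.INTER_CUBIC))
E
```

```text
time_s: 6.92
tool_pos: [0.7027, -0.1108, 0.2961]
tool_rot: [-0.158, 1.561, -0.345]
wrist_force: [-0.1, -0.3, 0.6]
width: 0.0435
charger [570.108 -83.856] pack [556.3516 -81.2562]
grip [552.4212 -80.5134]
t=6.92 TCP [ 702.7 -110.8  296.1] jaw 79.3 w 43.5 F [-0.1 -0.3  0.6] | shift mm [ 277.3    2.2 -156. ] -> norm [ 1.387  0.011 -0.78 ] turn -0.0 deg -> -0.000 (alt 180.0) q [-0.31  0.59  1.11 -0.    1.44 -1.7 ]
```

View pics/s4c.png

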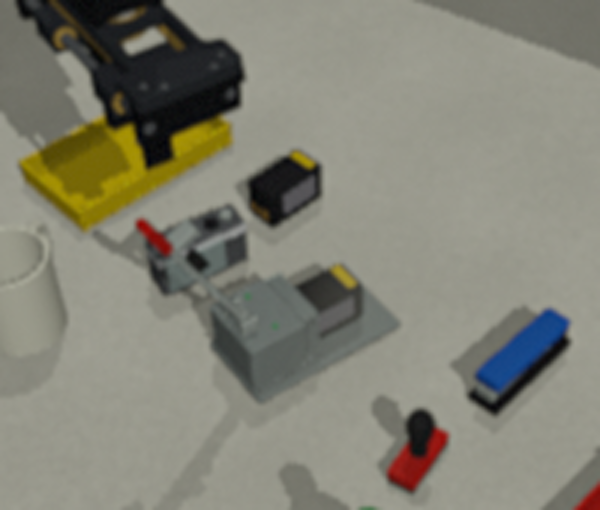

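The bar stays folded back, with its tab at (152,236) in the crop. I'll confirm the angle numerically while moving above the pack.

```bash
python3 -m pendant '[0.6,0,0,-0.12,0,0.8,0,0,-0.28,0,0.8,0,0,-0.44,0,0.8,0,0,-0.6,0,0.8,0.1,0,-0.74,0,0.8,0.25,0.01,-0.78,0,0.8,0.4,0.01,-0.78,0,0.8,0.5,0.01,-0.78,0,0.8,0.55,0.01,-0.78,0,0.8,0.55,0.01,-0.78,0]' 20
python3 - <<'E'
from h import *
c=load("s4"); P=cloud(c)
m=(mask(c,(0,100,60),(8,255,255),(180,125,200,148))|mask(c,(172,100,60),(180,255,255),(180,125,200,148)))>0
x=np.median(P[m],0)*1000; print("tab",x,"angle",np.degrees(np.arctan2(x[2]-74,-((x[0]-638.9)*.9826-(x[1]+96.9)*.1857))))
w=snap("wrist","w5")
go(552.4,-80.5,36,79.3,True)
E
```

```text
time_s: 7.8
tool_pos: [0.5452, -0.0781, 0.1772]
tool_rot: [2.996, 1.563, 2.809]
wrist_force: [-1.2, -0.2, -0.4]
width: 0.069
tab [ 709.51582593 -101.46063861  218.35394941] angle 115.94479099873959
t=7.85 TCP [546.7 -78.6 179. ] jaw 79.3 w 69.8 F [ 0.6  0.1 -0.3] | shift mm [161.7  -0.9   6.5] -> norm [ 0.808 -0.004  0.033] turn -0.0 deg -> -0.000 (alt 180.0) q [-0.35  0.49  1.66 -0.    1.   -1.73]
```

View pics/w5.png

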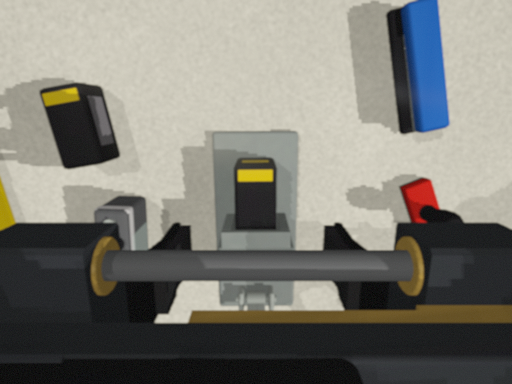

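The bar reads 116° (2.02 rad), past 1.8. The pack is exposed with its strip at (255,175) and sits centred between the fingers. Descending to grip.

```bash
python3 -m pendant '[0.8,0.12,0,0.02,0,0.8,0.26,0,0.03,0,0.8,0.4,0,0.03,0,0.8,0.52,0,0.03,0,0.8,0.62,0,0.03,0,0.8,0.7,0,0.03,0,0.8,0.76,0,0.03,0,0.8,0.79,0,0.03,0,0.8,0.8,0,0.03,0,0.8,0.8,0,0.03,0]' 20
python3 - <<'E'
from h import *
go(552.4,-80.5,36,79.3,True)
E
```

```text
time_s: 8.68
tool_pos: [0.5544, -0.0802, 0.0209]
tool_rot: [-0.157, 1.57, -0.344]
wrist_force: [0.7, -0.4, -0.2]
width: 0.0695
t=8.68 TCP [554.4 -80.2  20.9] jaw 79.3 w 69.5 F [ 0.7 -0.4 -0.2] | shift mm [ 3.6 -0.6 -1.9] -> norm [ 0.018 -0.003 -0.01 ] turn 0.0 deg -> 0.000 (alt -180.0) q [-0.34  0.75  1.74 -0.    0.66 -1.73]
```

```bash
python3 -m pendant '[0.6,0.005,0,-0.01,0,0.45,0.005,0,-0.01,0,0.3,0.005,0,-0.01,0,0.3,0.005,0,-0.01,0,0.3,0.005,0,-0.01,0,0.3,0.005,0,-0.01,0,0.3,0.005,0,-0.01,0,0.3,0.005,0,-0.01,0,0.3,0.005,0,-0.01,0,0.3,0.005,0,-0.01,0]' 25
python3 - <<'E'
from h import *
go(552.4,-80.5,36,79.3,True)
E
```

```text
time_s: 9.52
tool_pos: [0.552, -0.0799, 0.0199]
tool_rot: [-0.57, 1.57, -0.757]
wrist_force: [-0.9, -1.5, 3.5]
width: 0.0379
t=9.52 TCP [552.  -79.9  19.9] jaw 79.3 w 37.9 F [-0.9 -1.5  3.5] | shift mm [ 2.6 -0.5  0.5] -> norm [ 0.013 -0.003  0.003] turn 0.0 deg -> 0.001 (alt -180.0) q [-0.34  0.75  1.74 -0.    0.65 -1.73]
```

Gripped at 37.9 mm. Now I'll slide it out 44 mm along the charger's -x.

```bash
python3 -m pendant '[0.3,0,0,-0.02,0,0.3,0,0,-0.05,0,0.3,0,0,-0.08,0,0.3,0,0,-0.11,0,0.3,0,0,-0.14,0,0.3,0,0,-0.17,0,0.3,0,0,-0.2,0,0.3,0,0,-0.22,0,0.3,0,0,-0.22,0,0.3,0,0,-0.22,0]' 25
python3 - <<'E'
from h import *
go(552.4,-80.5,36,79.3,True)
c=snap("scene","s6"); p=c["pixels"][60:230,140:340,::-1]; cv2.imwrite("pics/s6c.png",cv2.resize(p,None,fx=3,fy=3,interpolation=cv2.INTER_CUBIC))
E
```

```text
time_s: 10.35
tool_pos: [0.5078, -0.0713, 0.0199]
tool_rot: [-3.114, 1.57, 2.982]
wrist_force: [3.0, -0.0, 7.2]
width: 0.038
t=10.35 TCP [507.8 -71.3  19.9] jaw 79.3 w 38.0 F [ 3.  -0.   7.2] | shift mm [ 2.5 -0.8 45.5] -> norm [ 0.013 -0.004  0.228] turn 0.0 deg -> 0.000 (alt -180.0) q [-0.36  0.72  1.86 -0.    0.57 -1.74]
```

View pics/s6c.png

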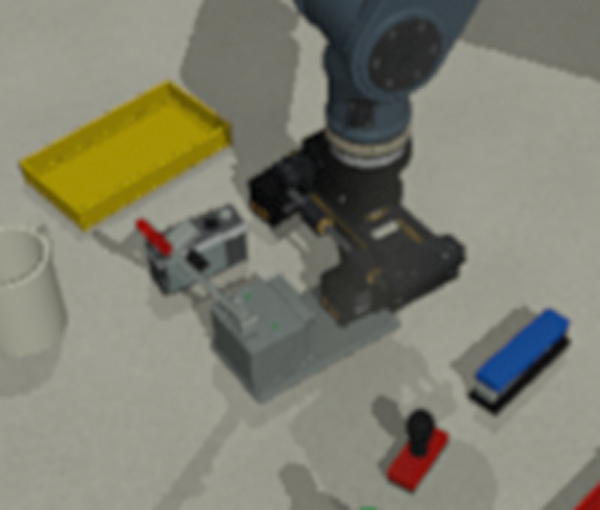

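```bash
python3 -m pendant '[0.3,-0.03,0,0,0,0.3,-0.1,0,0,0,0.3,-0.2,0,0,0,0.3,-0.32,0,0,0,0.3,-0.44,0,0,0,0.3,-0.55,0,0,0,0.3,-0.62,0,0,0,0.3,-0.65,0,0,0,0.3,-0.65,0,0,0,0.3,-0.65,0,0,0]' 25
python3 - <<'E'
from h import *
go(571,-398,13.9,88)
t=load("top0");P=cloud(t)
for n,(u0,v0,u1,v1) in dict(y=(368,188,422,272),b=(90,192,138,276),r=(134,194,184,278)).items():
    b=np.zeros(P.shape[:2],bool); b[v0:v1,u0:u1]=1; k=b&(abs(P[:,:,2]-.028)<.004)
    v,u=np.nonzero(k); X=onplane(t,np.c_[u,v],.028)*1000
    # fit long-edge lines
    c=X[:,:2].mean(0); 
    for sgn in (1,-1):
        e=X[(sgn*(X[:,1]-c[1])>45)&(abs(X[:,0]-c[0])<85)]; l=np.polyfit(e[:,0]-c[0],e[:,1],1); print(n,sgn,"yaw %.2f"%np.degrees(np.arctan(l[0])),"y mid %.1f"%l[1],len(e))
    for sgn in (1,-1):
        e=X[(sgn*(X[:,0]-c[0])>90)&(abs(X[:,1]-c[1])<45)]; print("  x end",sgn, e[:,0].mean().round(1))
E
```

```text
time_s: 11.23
tool_pos: [0.5065, -0.0707, 0.1484]
tool_rot: [2.98, 1.566, 2.794]
wrist_force: [-0.4, 0.9, -2.9]
width: 0.0375
t=11.23 TCP [506.5 -70.7 148.4] jaw 79.3 w 37.5 F [-0.4  0.9 -2.9] | shift mm [ 133.8 -309.8  124.6] -> norm [ 0.669 -1.549  0.623] turn -8.7 deg -> -0.290 (alt 171.3) q [-0.36  0.49  1.79 -0.    0.87 -1.74]
y 1 yaw -2.82 y mid -344.7 112
y -1 yaw -2.34 y mid -450.1 102
  x end 1 627.0
  x end -1 431.1
b 1 yaw -1.78 y mid 445.6 103
b -1 yaw -2.51 y mid 337.9 97
  x end 1 625.1
  x end -1 430.1
r 1 yaw -2.66 y mid 338.9 50
r -1 yaw 2.02 y mid 221.0 84
  x end 1 619.8
  x end -1 425.0
```

```bash
python3 -m pendant '[0.3,0,-0.05,0.02,0,0.3,0,-0.15,0.06,0,0.3,0,-0.28,0.11,0,0.3,0,-0.42,0.17,0,0.3,0,-0.56,0.23,0,0.3,0,-0.7,0.28,0,0.3,0,-0.83,0.33,0,0.3,0,-0.93,0.37,0,0.3,0,-0.98,0.39,0,0.3,0,-1,0.4,0]' 25
python3 -m pendant '[0.3,0,-0.05,0.02,-0.05,0.3,0,-0.15,0.06,-0.1,0.3,0,-0.25,0.1,-0.15,0.3,0,-0.35,0.14,-0.2,0.3,0,-0.45,0.18,-0.25,0.3,0,-0.52,0.21,-0.27,0.3,0,-0.55,0.22,-0.27,0.3,0,-0.55,0.22,-0.27,0.3,0,-0.55,0.22,-0.27,0.3,0,-0.55,0.22,-0.27]' 25
python3 - <<'E'
from h import *
go(570,-399,13.9,87.5)
c=snap("wrist","w7")
E
```

```text
time_s: 12.07
tool_pos: [0.5494, -0.2849, 0.1479]
tool_rot: [2.812, 1.569, 2.623]
wrist_force: [-0.5, 0.8, -2.1]
width: 0.0381
time_s: 12.9
tool_pos: [0.5723, -0.3969, 0.1489]
tool_rot: [2.257, 1.568, 2.212]
wrist_force: [1.0, 0.6, -1.9]
width: 0.0376
t=12.90 TCP [ 572.3 -396.9  148.9] jaw 87.5 w 37.6 F [ 1.   0.6 -1.9] | shift mm [135.   -2.5  -2. ] -> norm [ 0.675 -0.013 -0.01 ] turn -0.0 deg -> -0.001 (alt 180.0) q [-0.77  0.7   1.3   0.    1.14 -2.29]
```

View pics/w7.png

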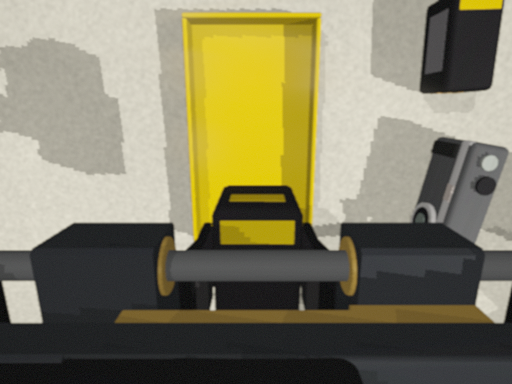

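The pack hangs straight, over the far half of the yellow tray (rim from about (185,15) to (320,15)). The camera lens shows at (425,215), on its -y side towards the far end. Lowering.

```bash
python3 -m pendant '[0.3,0.08,-0.013,-0.01,0,0.3,0.2,-0.013,-0.01,0,0.3,0.34,-0.013,-0.01,0,0.3,0.46,-0.013,-0.01,0,0.3,0.55,-0.013,-0.01,0,0.3,0.6,-0.013,-0.01,0,0.3,0.63,-0.013,-0.01,0,0.3,0.64,-0.013,-0.01,0,0.3,0.645,-0.013,-0.01,0,0.3,0.645,-0.013,-0.01,0]' 25
python3 - <<'E'
from h import *
go(570,-399,13.9,87.5)
E
```

```text
time_s: 13.78
tool_pos: [0.5715, -0.4021, 0.0217]
tool_rot: [-0.727, 1.569, -0.772]
wrist_force: [-0.4, 0.1, -1.9]
width: 0.0384
t=13.78 TCP [ 571.5 -402.1   21.7] jaw 87.4 w 38.4 F [-0.4  0.1 -1.9] | shift mm [ 7.8  3.  -1.7] -> norm [ 0.039  0.015 -0.008] turn -0.1 deg -> -0.003 (alt 179.9) q [-0.77  0.86  1.36  0.    0.92 -2.3 ]
```

```bash
python3 -m pendant '[0.3,0.005,0.005,0,0,0.3,0.01,0.005,0,0,0.3,0.015,0.005,0,0,0.3,0.02,0.005,0,0,0.3,0.024,0.005,0,0,0.3,0.028,0.005,0,0,0.3,0.03,0.005,0,0,0.3,0.03,0.005,0,0,0.3,0.03,0.005,0,0,0.3,0.03,0.005,0,0]' 25
python3 - <<'E'
from h import *
go(570,-399,13.9,87.5)
E
```

```text
time_s: 14.62
tool_pos: [0.5709, -0.4006, 0.0146]
tool_rot: [-0.711, 1.571, -0.756]
wrist_force: [0.3, -0.4, -3.1]
width: 0.0382
t=14.62 TCP [ 570.9 -400.6   14.6] jaw 87.4 w 38.2 F [ 0.3 -0.4 -3.1] | shift mm [ 0.7  1.6 -1. ] -> norm [ 0.003  0.008 -0.005] turn -0.1 deg -> -0.003 (alt 179.9) q [-0.77  0.87  1.36  0.    0.91 -2.3 ]
```

Not in contact yet (Fz -3). I'll go down in 0.5 mm rows.

```bash
python3 -m pendant '[0.3,0.002,0,0,0,0.3,0.004,0,0,0,0.3,0.006,0,0,0,0.3,0.008,0,0,0,0.3,0.01,0,0,0,0.3,0.01,0,0,0,0.3,0.01,0,0,0,0.3,0.01,0,0,0,0.3,0.01,0,0,0,0.3,0.01,0,0,0]' 25
python3 - <<'E'
from h import *
go(570,-399,13.9,87.5)
E
```

```text
time_s: 15.45
tool_pos: [0.5709, -0.4007, 0.0139]
tool_rot: [-0.993, 1.57, -1.038]
wrist_force: [-2.8, 1.3, 5.4]
width: 0.0381
t=15.45 TCP [ 570.9 -400.7   13.9] jaw 87.4 w 38.1 F [-2.8  1.3  5.4] | shift mm [ 0.   1.6 -1. ] -> norm [ 0.     0.008 -0.005] turn -0.1 deg -> -0.003 (alt 179.9) q [-0.77  0.87  1.36 -0.    0.9  -2.3 ]
```

Contact: Fz is +5 at the expected height. Releasing and rising.

```bash
python3 -m pendant '[0.5,0,0,0,0,0.58,0,0,0,0,0.58,0,0,0,0,0.58,0,0,0,0,0.58,-0.04,0,0,0,0.58,-0.12,0,0,0,0.58,-0.26,0,0,0,0.58,-0.42,0,0,0,0.58,-0.55,0,0,0,0.58,-0.65,0,0,0]' 25
python3 - <<'E'
from h import *
go(460.5,-226.5,150,89)
c=snap("wrist","w8")
E
```

```text
time_s: 16.28
tool_pos: [0.5717, -0.4014, 0.1459]
tool_rot: [-0.727, 1.567, -0.773]
wrist_force: [1.3, -0.8, 0.1]
width: 0.0505
t=16.28 TCP [ 571.7 -401.4  145.9] jaw 87.4 w 50.5 F [ 1.3 -0.8  0.1] | shift mm [  -4.9  169.7 -119. ] -> norm [-0.024  0.848 -0.595] turn -1.6 deg -> -0.053 (alt 178.4) q [-0.77  0.71  1.3  -0.    1.13 -2.3 ]
```

View pics/w8.png

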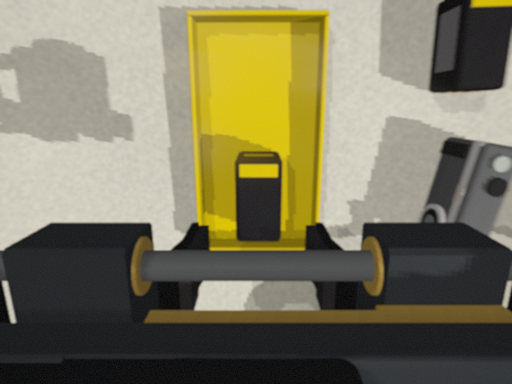

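The first pack stands upright on the tray floor at (258,195), inside the walls. Next, the loose pack.

```bash
python3 -m pendant '[0.8,-0.05,0.06,-0.04,0,0.8,-0.05,0.18,-0.12,0,0.8,-0.05,0.31,-0.22,-0.02,0.8,-0.05,0.44,-0.31,-0.05,0.8,-0.05,0.57,-0.4,-0.05,0.8,-0.05,0.69,-0.48,-0.05,0.8,-0.02,0.78,-0.55,-0.05,0.8,0,0.84,-0.59,-0.05,0.8,0,0.85,-0.595,-0.05,0.8,0,0.85,-0.595,-0.05]' 25
python3 - <<'E'
from h import *
c=snap("wrist","w9")
go(460.5,-226.5,28,89,True)
E
```

```text
time_s: 17.17
tool_pos: [0.4595, -0.2249, 0.1428]
tool_rot: [-0.975, 1.571, -0.993]
wrist_force: [0.2, -1.6, -0.4]
width: 0.0696
t=17.22 TCP [ 460.6 -226.2  143. ] jaw 88.9 w 69.6 F [ 0.6 -0.5 -0.6] | shift mm [ 1.337e+02 -1.000e-01 -4.000e-01] -> norm [ 0.669 -0.001 -0.002] turn -0.1 deg -> -0.002 (alt 179.9) q [-0.67  0.5   1.79 -0.    0.85 -2.23]
```

View pics/w9.png

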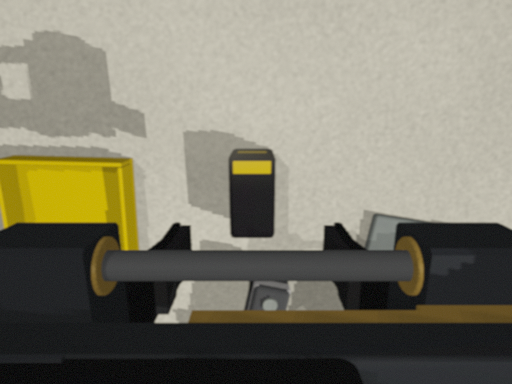

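The loose pack is centred between the fingers, at (252,193). Descending and gripping.

```bash
python3 -m pendant '[0.8,0.1,0,0,0,0.8,0.22,0,0,0,0.8,0.34,0,0,0,0.8,0.45,0,0,0,0.8,0.54,0,0,0,0.8,0.61,0,0,0,0.8,0.65,0,0,0,0.8,0.67,0,0,0,0.8,0.67,0,0,0,0.8,0.67,0,0,0]' 25
python3 -m pendant '[0.6,0,0,0,0,0.45,0,0,0,0,0.3,0,0,0,0,0.3,0,0,0,0,0.3,0,0,0,0,0.3,0,0,0,0,0.3,0,0,0,0,0.3,0,0,0,0,0.3,0,0,0,0,0.3,0,0,0,0]' 25
python3 - <<'E'
from h import *
go(460.5,-226.5,28,89,True)
E
```

```text
time_s: 18.05
tool_pos: [0.4604, -0.2262, 0.0089]
tool_rot: [-0.684, 1.569, -0.704]
wrist_force: [-0.1, -0.2, -0.9]
width: 0.0696
time_s: 18.88
tool_pos: [0.4602, -0.226, 0.0089]
tool_rot: [-0.781, 1.569, -0.8]
wrist_force: [0.0, -2.8, 4.4]
width: 0.038
t=18.88 TCP [ 460.2 -226.     8.9] jaw 88.9 w 38.0 F [ 0.  -2.8  4.4] | shift mm [-0.4 -0.5  0.3] -> norm [-0.002 -0.002  0.002] turn -0.1 deg -> -0.003 (alt 179.9) q [-0.67  0.74  1.86 -0.    0.54 -2.23]
```

```bash
python3 -m pendant '[0.3,-0.04,0,0,0,0.3,-0.12,0,0,0,0.3,-0.22,0,0,0,0.3,-0.32,-0.05,0,0,0.3,-0.4,-0.16,0.02,0,0.3,-0.42,-0.3,0.05,0.02,0.3,-0.42,-0.44,0.07,0.05,0.3,-0.42,-0.56,0.1,0.05,0.3,-0.42,-0.64,0.12,0.05,0.3,-0.42,-0.66,0.12,0.05]' 25
python3 - <<'E'
from h import *
go(485,-395.5,12.9,87.5)
E
```

```text
time_s: 19.72
tool_pos: [0.4817, -0.3604, 0.0924]
tool_rot: [-0.754, 1.569, -0.802]
wrist_force: [0.8, 0.1, -3.2]
width: 0.0375
t=19.72 TCP [ 481.7 -360.4   92.4] jaw 87.3 w 37.5 F [ 0.8  0.1 -3.2] | shift mm [ 79.6 -34.8   4.9] -> norm [ 0.398 -0.174  0.024] turn -0.2 deg -> -0.007 (alt 179.8) q [-0.83  0.67  1.6   0.    0.87 -2.35]
```

```bash
python3 -m pendant '[0.3,0,-0.06,0.01,0,0.3,0,-0.14,0.02,0,0.3,0.04,-0.17,0.024,0,0.3,0.12,-0.174,0.024,0,0.3,0.22,-0.174,0.024,0,0.3,0.3,-0.174,0.024,0,0.3,0.35,-0.174,0.024,0,0.3,0.37,-0.174,0.024,0,0.3,0.375,-0.174,0.024,0,0.3,0.375,-0.174,0.024,0]' 25
python3 - <<'E'
from h import *
go(485,-395.5,12.9,87.5)
E
```

```text
time_s: 20.55
tool_pos: [0.4845, -0.3925, 0.0175]
tool_rot: [2.119, 1.57, 2.074]
wrist_force: [0.6, -0.7, -1.8]
width: 0.0375
t=20.55 TCP [ 484.5 -392.5   17.5] jaw 87.4 w 37.5 F [ 0.6 -0.7 -1.8] | shift mm [ 4.6 -3.   0.7] -> norm [ 0.023 -0.015  0.003] turn -0.1 deg -> -0.002 (alt 179.9) q [-0.86  0.8   1.57  0.    0.77 -2.39]
```

```bash
python3 -m pendant '[0.3,0.003,-0.005,0.002,0,0.3,0.006,-0.01,0.002,0,0.3,0.009,-0.01,0.002,0,0.3,0.012,-0.01,0.002,0,0.3,0.015,-0.01,0.002,0,0.3,0.018,-0.01,0.002,0,0.3,0.02,-0.01,0.002,0,0.3,0.022,-0.01,0.002,0,0.3,0.022,-0.01,0.002,0,0.3,0.022,-0.01,0.002,0]' 25
python3 - <<'E'
from h import *
go(485,-395.5,12.9,87.5)
E
```

```text
time_s: 21.38
tool_pos: [0.4846, -0.3948, 0.0131]
tool_rot: [2.476, 1.571, 2.431]
wrist_force: [0.9, 0.1, -2.1]
width: 0.0381
t=21.38 TCP [ 484.6 -394.8   13.1] jaw 87.4 w 38.1 F [ 0.9  0.1 -2.1] | shift mm [ 0.2 -0.7  0.4] -> norm [ 0.001 -0.004  0.002] turn -0.1 deg -> -0.003 (alt 179.9) q [-0.86  0.81  1.57 -0.    0.77 -2.39]
```

```bash
python3 -m pendant '[0.3,0.002,0,0,0,0.3,0.004,0,0,0,0.3,0.006,0,0,0,0.3,0.006,0,0,0,0.3,0.006,0,0,0,0.3,0.006,0,0,0,0.3,0.006,0,0,0,0.3,0.006,0,0,0,0.3,0.006,0,0,0,0.3,0.006,0,0,0]' 25
python3 - <<'E'
from h import *
go(485,-395.5,12.9,87.5)
E
```

```text
time_s: 22.22
tool_pos: [0.4847, -0.3948, 0.013]
tool_rot: [-1.215, 1.57, -1.26]
wrist_force: [-1.8, 2.3, 5.3]
width: 0.0378
t=22.22 TCP [ 484.7 -394.8   13. ] jaw 87.4 w 37.8 F [-1.8  2.3  5.3] | shift mm [ 0.1 -0.7  0.4] -> norm [ 0.    -0.003  0.002] turn -0.1 deg -> -0.003 (alt 179.9) q [-0.86  0.81  1.57 -0.    0.77 -2.39]
```

Contact. Release and rise.

```bash
python3 -m pendant '[0.5,0,0,0,0,0.58,0,0,0,0,0.58,0,0,0,0,0.58,0,0,0,0,0.58,-0.04,0,0,0,0.58,-0.12,0,0,0,0.58,-0.26,0,0,0,0.58,-0.42,0,0,0,0.58,-0.55,0,0,0,0.58,-0.65,0,0,0]' 25
python3 - <<'E'
from h import *
c=snap("wrist","w10")
go(583.7,-221,30,77.4,True)
E
```

```text
time_s: 23.05
tool_pos: [0.4853, -0.3956, 0.145]
tool_rot: [-0.822, 1.567, -0.867]
wrist_force: [-0.0, -0.7, 0.1]
width: 0.0507
t=23.10 TCP [ 487.  -397.2  148.7] jaw 87.4 w 50.8 F [ 0.5 -0.2  1.9] | shift mm [136.7 181.4  87.8] -> norm [0.683 0.907 0.439] turn 10.0 deg -> 0.334 (alt -170.0) q [-0.86  0.62  1.5  -0.    1.02 -2.39]
```

View pics/w10.png

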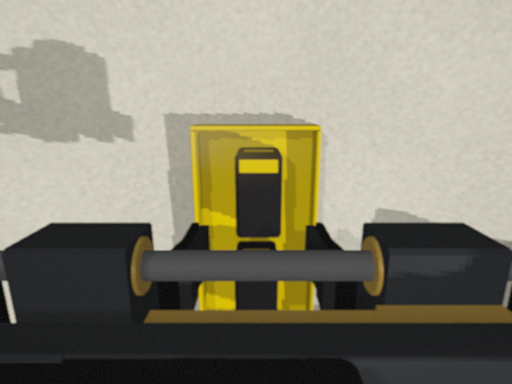

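Both packs stand in the tray, at (258,190) and just below. Now the camera.

```bash
python3 -m pendant '[0.7,0,0.08,0.04,0.03,0.7,0,0.22,0.1,0.08,0.7,0,0.36,0.17,0.13,0.7,0,0.5,0.24,0.18,0.7,0,0.63,0.31,0.24,0.7,0,0.76,0.37,0.3,0.7,0,0.86,0.42,0.33,0.7,0,0.907,0.44,0.333,0.7,0,0.907,0.44,0.333,0.7,0,0.907,0.44,0.333]' 25
python3 - <<'E'
from h import *
c=snap("wrist","w11"); P=cloud(c); Z=P[:,:,2]
k=(abs(Z-.056)<.0025); k[:,:200]=0;k[:,310:]=0;k[235:]=0
v,u=np.nonzero(k); print(len(u)); X=onplane(c,np.c_[u,v],.056); print(rect_xy(X), X.min(0),X.max(0))
go(583.7,-221,30,77.4,True)
E
```

```text
time_s: 23.93
tool_pos: [0.5806, -0.2178, 0.1419]
tool_rot: [-1.799, 1.57, -2.017]
wrist_force: [0.5, 0.3, -0.0]
width: 0.0611
3104
(array([ 573.6, -218.9]), array([71.5, 30.8]), -13.1) [ 0.53680374 -0.24156646  0.056     ] [ 0.61149271 -0.19699689  0.056     ]
t=23.98 TCP [ 580.4 -218.5  142. ] jaw 77.4 w 61.1 F [-0.4 -0.8  0.5] | shift mm [130.7  -1.6   3.8] -> norm [ 0.653 -0.008  0.019] turn 0.0 deg -> 0.001 (alt -180.0) q [-0.54  0.62  1.52 -0.    1.01 -1.89]
```

View pics/w11.png

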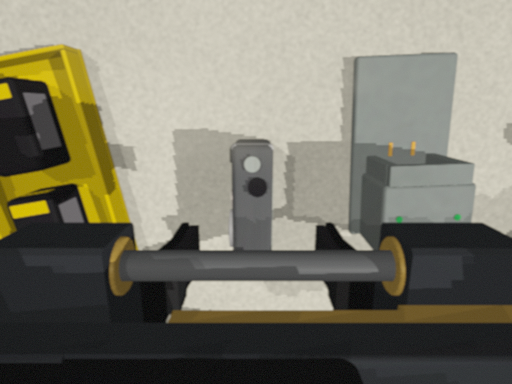

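The camera is centred, with its near end at (252,143), and three views agree on its centre to about 2 mm. I'll aim 2 mm off the middle, away from the lens.

```bash
python3 -m pendant '[0.7,0.08,-0.01,0.015,0,0.7,0.2,-0.01,0.015,0,0.7,0.32,-0.01,0.015,0,0.7,0.43,-0.01,0.015,0,0.7,0.52,-0.01,0.015,0.01,0.7,0.59,-0.01,0.015,0.01,0.7,0.63,-0.01,0.015,0.01,0.7,0.65,-0.01,0.015,0.01,0.7,0.65,-0.01,0.015,0.01,0.7,0.65,-0.01,0.015,0.01]' 20
python3 - <<'E'
from h import *
go(583.5,-221,30,77.1,True)
E
```

```text
time_s: 24.82
tool_pos: [0.5835, -0.2211, 0.0125]
tool_rot: [-0.398, 1.57, -0.623]
wrist_force: [0.2, 0.5, 0.7]
width: 0.0612
t=24.82 TCP [ 583.5 -221.1   12.5] jaw 77.1 w 61.2 F [0.2 0.5 0.7] | shift mm [1.2 0.1 0. ] -> norm [0.006 0.001 0.   ] turn -0.0 deg -> -0.001 (alt 180.0) q [-0.54  0.81  1.57 -0.    0.76 -1.89]
```

```bash
python3 -m pendant '[0.55,0,0,0,0,0.4,0,0,0,0,0.25,0,0,0,0,0.25,0,0,0,0,0.25,0,0,0,0,0.25,0,0,0,0,0.25,0,0,0,0,0.25,0,0,0,0,0.25,0,0,0,0,0.25,0,0,0,0]' 20
python3 -m pendant '[0.25,-0.03,0,0,0,0.25,-0.1,0,0,0,0.25,-0.22,0,0,0,0.25,-0.36,0,0,0,0.25,-0.5,0,0,0,0.25,-0.64,0,0,0,0.25,-0.78,0,0,0,0.25,-0.9,0,0,0,0.25,-0.98,0,0,0,0.25,-1,0,0,0]' 20
python3 - <<'E'
from h import *
go(528,392,230,87.9)
E
```

```text
time_s: 25.65
tool_pos: [0.5835, -0.2206, 0.0124]
tool_rot: [-0.644, 1.57, -0.869]
wrist_force: [-0.3, -1.6, 5.7]
width: 0.032
time_s: 26.48
tool_pos: [0.5844, -0.2202, 0.2149]
tool_rot: [-0.149, 1.566, -0.374]
wrist_force: [0.0, 0.6, -1.7]
width: 0.032
t=26.48 TCP [ 584.4 -220.2  214.9] jaw 77.1 w 32.0 F [ 0.   0.6 -1.7] | shift mm [ -16.4  584.2 -191.4] -> norm [-0.082  2.921 -0.957] turn -10.8 deg -> -0.359 (alt 169.2) q [-0.54  0.53  1.45  0.    1.16 -1.89]
```

```bash
python3 -m pendant '[0.25,0,0.06,-0.02,0,0.25,0,0.17,-0.06,0,0.25,0,0.3,-0.1,0,0.25,0,0.44,-0.15,0,0.25,0,0.58,-0.19,0,0.25,0,0.71,-0.24,0,0.25,0,0.83,-0.28,0,0.25,0,0.92,-0.31,0,0.25,0,0.98,-0.33,0,0.25,0,1,-0.34,0]' 20
python3 -m pendant '[0.25,0,0.1,-0.03,0,0.25,0,0.22,-0.07,0,0.25,0,0.35,-0.11,0,0.25,0,0.48,-0.16,0,0.25,0,0.6,-0.2,0,0.25,0,0.72,-0.24,0,0.25,0,0.83,-0.28,0,0.25,0,0.92,-0.31,0,0.25,0,0.98,-0.33,0,0.25,0,1,-0.34,0]' 20
python3 - <<'E'
from h import *
go(528,392,150,87.9)
E
```

```text
time_s: 27.32
tool_pos: [0.5595, -0.0071, 0.2102]
tool_rot: [2.971, 1.566, 2.749]
wrist_force: [0.4, 0.1, -3.2]
width: 0.032
time_s: 28.15
tool_pos: [0.5395, 0.2013, 0.2112]
tool_rot: [-3.014, 1.57, 3.045]
wrist_force: [0.1, 0.2, -1.6]
width: 0.0319
t=28.15 TCP [539.5 201.3 211.2] jaw 77.2 w 31.9 F [ 0.1  0.2 -1.6] | shift mm [ 61.2 183.4 -53.4] -> norm [ 0.306  0.917 -0.267] turn -10.7 deg -> -0.357 (alt 169.3) q [ 0.16  0.48  1.57  0.    1.1  -1.18]
```

```bash
python3 -m pendant '[0.25,0,0.1,-0.03,-0.03,0.25,0,0.22,-0.07,-0.08,0.25,0,0.35,-0.11,-0.13,0.25,0,0.48,-0.15,-0.18,0.25,0,0.6,-0.18,-0.23,0.25,0,0.72,-0.22,-0.28,0.25,0.1,0.83,-0.25,-0.33,0.25,0.2,0.9,-0.27,-0.355,0.25,0.28,0.917,-0.275,-0.355,0.25,0.3,0.917,-0.275,-0.355]' 20
python3 - <<'E'
from h import *
c=snap("wrist","w12")
go(526,392,16.5,87.9)
E
```

```text
time_s: 28.98
tool_pos: [0.5254, 0.3903, 0.1481]
tool_rot: [-2.566, 1.564, -2.604]
wrist_force: [-0.9, 0.4, -2.3]
width: 0.032
t=29.03 TCP [525.7 389.6 148.6] jaw 87.8 w 31.7 F [-0.6 -0.9 -2.8] | shift mm [132.1   2.9   0.9] -> norm [0.661 0.015 0.004] turn -0.1 deg -> -0.004 (alt 179.9) q [ 0.47  0.65  1.42 -0.    1.08 -1.06]
```

View pics/w12.png

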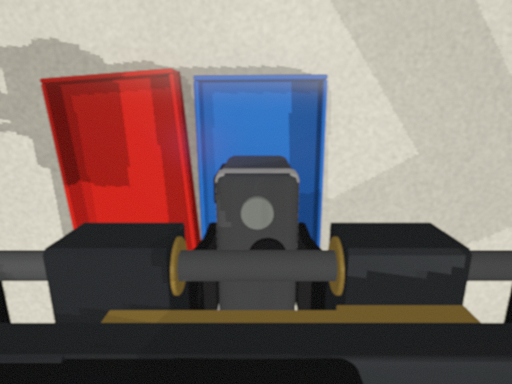

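The camera hangs straight over the blue tray, whose rim runs from (195,78) to (325,78), and it is centred. Lowering.

```bash
python3 -m pendant '[0.25,0.08,0.015,0.004,0,0.25,0.2,0.015,0.004,0,0.25,0.33,0.015,0.004,0,0.25,0.45,0.015,0.004,0,0.25,0.54,0.015,0.004,0,0.25,0.59,0.015,0.004,0,0.25,0.62,0.015,0.004,0,0.25,0.63,0.015,0.004,0,0.25,0.635,0.015,0.004,0,0.25,0.635,0.015,0.004,0]' 20
python3 - <<'E'
from h import *
go(526,392,16.5,87.9)
E
```

```text
time_s: 29.87
tool_pos: [0.5291, 0.3943, 0.0262]
tool_rot: [0.481, 1.569, 0.442]
wrist_force: [-0.1, -0.4, -2.2]
width: 0.0317
t=29.87 TCP [529.1 394.3  26.2] jaw 87.8 w 31.7 F [-0.1 -0.4 -2.2] | shift mm [ 9.7 -2.5 -3. ] -> norm [ 0.048 -0.012 -0.015] turn -0.1 deg -> -0.005 (alt 179.9) q [ 0.47  0.82  1.47 -0.    0.85 -1.06]
```

```bash
python3 -m pendant '[0.25,0.006,-0.005,-0.005,0,0.25,0.012,-0.005,-0.01,0,0.25,0.018,-0.005,-0.01,0,0.25,0.024,-0.005,-0.01,0,0.25,0.028,-0.005,-0.01,0,0.25,0.032,-0.005,-0.01,0,0.25,0.034,-0.005,-0.01,0,0.25,0.034,-0.005,-0.01,0,0.25,0.034,-0.005,-0.01,0,0.25,0.034,-0.005,-0.01,0]' 20
python3 - <<'E'
from h import *
go(526,392,16.5,87.9)
E
```

```text
time_s: 30.7
tool_pos: [0.5261, 0.3932, 0.0182]
tool_rot: [0.632, 1.571, 0.593]
wrist_force: [-0.2, 0.5, -2.0]
width: 0.032
t=30.70 TCP [526.1 393.2  18.2] jaw 87.8 w 32.0 F [-0.2  0.5 -2. ] | shift mm [ 1.7 -1.2 -0. ] -> norm [ 0.008 -0.006 -0.   ] turn -0.1 deg -> -0.004 (alt 179.9) q [ 0.47  0.83  1.48  0.    0.83 -1.06]
```

```bash
python3 -m pendant '[0.25,0.002,0,0,0,0.25,0.004,0,0,0,0.25,0.006,0,0,0,0.25,0.008,0,0,0,0.25,0.01,0,0,0,0.25,0.012,0,0,0,0.25,0.012,0,0,0,0.25,0.012,0,0,0,0.25,0.012,0,0,0,0.25,0.012,0,0,0]' 20
python3 - <<'E'
from h import *
go(526,392,16.5,87.9)
E
```

```text
time_s: 31.53
tool_pos: [0.526, 0.3932, 0.0164]
tool_rot: [0.162, 1.571, 0.123]
wrist_force: [-2.6, -2.2, 5.6]
width: 0.0319
t=31.53 TCP [526.  393.2  16.4] jaw 87.8 w 31.9 F [-2.6 -2.2  5.6] | shift mm [-0.1 -1.2  0. ] -> norm [-0.    -0.006  0.   ] turn -0.1 deg -> -0.004 (alt 179.9) q [ 0.47  0.83  1.48 -0.    0.83 -1.06]
```

```bash
python3 -m pendant '[0.45,0,0,0,0,0.52,0,0,0,0,0.52,0,0,0,0,0.52,0,0,0,0,0.52,-0.04,0,0,0,0.52,-0.12,0,0,0,0.52,-0.26,0,0,0,0.52,-0.42,0,0,0,0.52,-0.56,0,0,0,0.52,-0.7,0,0,0]' 20
python3 - <<'E'
from h import *
c=snap("wrist","w13")
go(607,87.4,53,102.2,True)
E
```

```text
time_s: 32.37
tool_pos: [0.5261, 0.3932, 0.1577]
tool_rot: [0.543, 1.57, 0.504]
wrist_force: [0.2, 0.5, 0.3]
width: 0.0455
t=32.42 TCP [529.3 395.1 164.2] jaw 87.8 w 44.8 F [0.8 0.7 3.6] | shift mm [ 129.  -305.2   88.2] -> norm [ 0.645 -1.526  0.441] turn -14.4 deg -> -0.481 (alt 165.6) q [ 0.47  0.64  1.4   0.    1.09 -1.06]
```

View pics/w13.png

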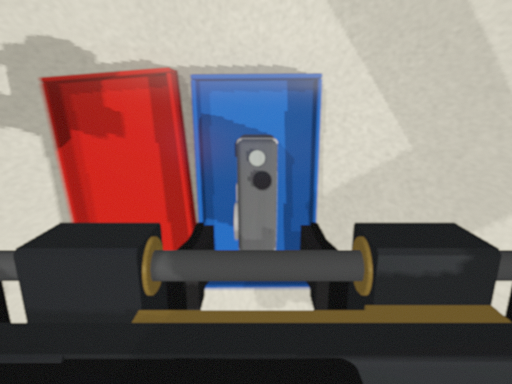

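The camera stands upright in the blue tray at (257,190). On to the stamp.

```bash
python3 -m pendant '[0.7,0,-0.08,0.02,0,0.7,0,-0.2,0.06,0,0.7,0,-0.33,0.1,0,0.7,0,-0.46,0.13,0,0.7,0,-0.59,0.17,0,0.7,0,-0.71,0.2,0,0.7,0,-0.82,0.23,0,0.7,0,-0.91,0.26,0,0.7,0,-0.97,0.28,0,0.7,0,-1,0.29,0]' 20
python3 -m pendant '[0.7,0,-0.06,0.02,-0.05,0.7,0,-0.15,0.05,-0.13,0.7,0,-0.25,0.07,-0.22,0.7,0,-0.34,0.1,-0.31,0.7,0,-0.42,0.12,-0.4,0.7,0,-0.49,0.14,-0.48,0.7,0,-0.526,0.15,-0.48,0.7,0,-0.526,0.15,-0.48,0.7,0,-0.526,0.15,-0.48,0.7,0,-0.526,0.15,-0.48]' 20
python3 - <<'E'
from h import *
c=snap("wrist","w14")
go(607,87.4,53,102.2,True)
P=cloud(c);Z=P[:,:,2]; k=(Z>.056)&(Z<.072); k[235:]=0;k[:,:200]=0;k[:,310:]=0; v,u=np.nonzero(k); print(len(u), u.min() if len(u) else 0)
m=(mask(c,(0,100,60),(8,255,255),(200,120,310,240))|mask(c,(172,100,60),(180,255,255),(200,120,310,240)))>0
v,u=np.nonzero(m&(abs(Z-.018)<.003)); print(len(u),rect_xy(onplane(c,np.c_[u,v],.018)))
E
```

```text
time_s: 33.25
tool_pos: [0.5764, 0.1889, 0.1554]
tool_rot: [-2.532, 1.57, -2.573]
wrist_force: [-0.2, -0.2, -0.5]
width: 0.061
time_s: 34.08
tool_pos: [0.6016, 0.0858, 0.1556]
tool_rot: [2.238, 1.57, 2.45]
wrist_force: [-0.4, -0.6, 0.2]
width: 0.0608
t=34.13 TCP [601.6  85.9 155.6] jaw 102.2 w 60.8 F [0.3 0.6 0.7] | shift mm [121.3   0.3   5.7] -> norm [0.607 0.001 0.028] turn 0.0 deg -> 0.000 (alt -180.0) q [-0.04  0.59  1.54  0.    1.02 -1.83]
715 240
1077 (array([609. ,  88.2]), array([62. , 26.9]), 12.0)
```

View pics/w14.png

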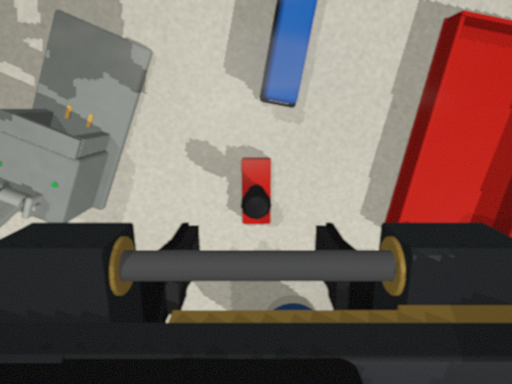

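The stamp is centred at (256,195) in the wrist view; its axis is at about (608, 87.6). Descending onto the knob.

```bash
python3 -m pendant '[0.7,0.06,0,0.033,0,0.7,0.16,0,0.033,0,0.7,0.27,0,0.033,0,0.7,0.37,0,0.033,0,0.7,0.46,0,0.033,0,0.7,0.53,0,0.033,0,0.7,0.575,0,0.033,0,0.7,0.59,0,0.033,0,0.7,0.597,0,0.033,0,0.7,0.597,0,0.033,0]' 15
python3 - <<'E'
from h import *
go(608,87.6,55,102.2,True)
E
```

```text
time_s: 34.97
tool_pos: [0.6089, 0.0864, 0.0364]
tool_rot: [-0.216, 1.57, -0.003]
wrist_force: [0.0, -0.5, 0.9]
width: 0.061
t=34.97 TCP [608.9  86.4  36.4] jaw 102.2 w 61.0 F [ 0.  -0.5  0.9] | shift mm [ 0.1  1.3 -0.6] -> norm [ 0.     0.007 -0.003] turn -0.0 deg -> -0.001 (alt 180.0) q [-0.04  0.76  1.59  0.    0.79 -1.82]
```

```bash
python3 -m pendant '[0.6,0,0.006,-0.003,0,0.5,0,0.006,-0.003,0,0.42,0,0.006,-0.003,0,0.36,0,0.006,-0.003,0,0.32,0,0.006,-0.003,0,0.28,0,0.006,-0.003,0,0.25,0,0.006,-0.003,0,0.2,0,0.006,-0.003,0,0.2,0,0.006,-0.003,0,0.2,0,0.006,-0.003,0]' 12
python3 - <<'E'
from h import *
go(608,87.6,55,102.2,True)
c=snap("scene","s15"); p=c["pixels"][120:270,200:400,::-1]; cv2.imwrite("pics/s15c.png",cv2.resize(p,None,fx=3.5,fy=3.5,interpolation=cv2.INTER_CUBIC))
E
```

```text
time_s: 35.8
tool_pos: [0.6078, 0.087, 0.0365]
tool_rot: [-0.804, 1.57, -0.591]
wrist_force: [-0.2, -0.4, 1.9]
width: 0.0245
t=35.80 TCP [607.8  87.   36.5] jaw 102.2 w 24.5 F [-0.2 -0.4  1.9] | shift mm [0.2 0.5 0.3] -> norm [0.001 0.003 0.001] turn -0.0 deg -> -0.001 (alt 180.0) q [-0.04  0.76  1.59 -0.    0.79 -1.82]
```

View pics/s15c.png

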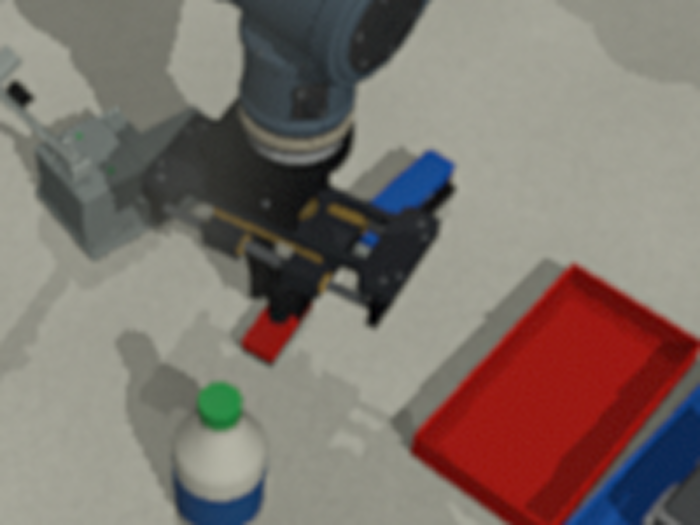

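The knob is gripped at 24.5 mm with the mount flat on the desk. I'll lift gently and check.

```bash
python3 -m pendant '[0.15,0,0,0,0,0.15,-0.01,0,0,0,0.15,-0.03,0,0,0,0.15,-0.07,0,0,0,0.15,-0.13,0,0,0,0.15,-0.22,0,0,0,0.15,-0.32,0,0,0,0.15,-0.42,0,0,0,0.15,-0.5,0,0,0,0.15,-0.54,0,0,0]' 15
python3 - <<'E'
from h import *
go(522,273.5,150,91.9)
c=snap("wrist","w16")
c=snap("scene","s16"); p=c["pixels"][90:240,200:400,::-1]; cv2.imwrite("pics/s16c.png",cv2.resize(p,None,fx=3.5,fy=3.5,interpolation=cv2.INTER_CUBIC))
E
```

```text
time_s: 36.68
tool_pos: [0.6092, 0.0873, 0.1479]
tool_rot: [-0.238, 1.566, -0.026]
wrist_force: [0.4, -0.5, -0.3]
width: 0.0245
t=36.68 TCP [609.2  87.3 147.9] jaw 102.2 w 24.5 F [ 0.4 -0.5 -0.3] | shift mm [ -2.5 200.4 -45.9] -> norm [-0.013  1.002 -0.23 ] turn 10.3 deg -> 0.343 (alt -169.7) q [-0.04  0.6   1.53  0.    1.   -1.82]
```

View pics/s16c.png

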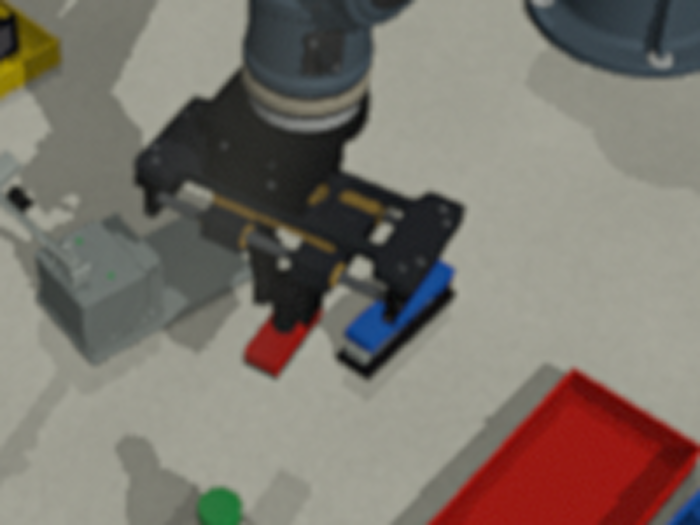

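View pics/w16.png

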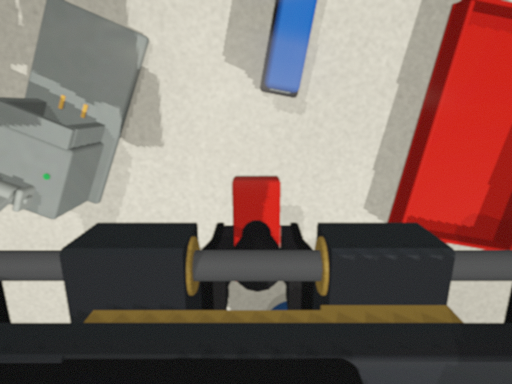

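The stamp is lifted, with its mount at (257,210). Before placing it I'll check that the mount is level.

```bash
cat > lvl.py <<'E'
from h import *
import sys
c=load(sys.argv[1]); P=cloud(c)
m=(mask(c,(0,100,60),(8,255,255),(225,160,290,250))|mask(c,(172,100,60),(180,255,255),(225,160,290,250)))>0
m=cv2.erode(m.astype(np.uint8),np.ones((5,5)))>0
X=P[m]*1000; X=X[np.isfinite(X).all(1)]; z=np.median(X[:,2]); X=X[abs(X[:,2]-z)<8]
k=np.linalg.lstsq(np.c_[X[:,:2]-X[:,:2].mean(0),np.ones(len(X))],X[:,2],rcond=None)[0]
print(len(X),"mount top z %.1f"%z,"tilt deg x,y",np.degrees(np.arctan(k[:2])).round(2),"centre",X.mean(0).round(1),"TCP",np.array(status.sense()["tool_pos"])*1000)
E
python3 lvl.py w16
```

```text
2025 mount top z 129.3 tilt deg x,y [ 1.04 -0.8 ] centre [593.7  85.2 129.2] TCP [609.02626864  87.29925086 146.85997772]
```

Level to about 1°. Moving to the red tray.

```bash
python3 -m pendant '[0.15,0,0.05,-0.01,0.02,0.15,0,0.15,-0.03,0.06,0.15,0,0.28,-0.06,0.11,0.15,0,0.42,-0.1,0.16,0.15,0,0.56,-0.13,0.21,0.15,0,0.7,-0.16,0.26,0.15,0,0.83,-0.19,0.31,0.15,0,0.93,-0.21,0.343,0.15,0,0.98,-0.225,0.343,0.15,0,1,-0.23,0.343]' 15
python3 -m pendant '[0.15,0.05,0,0,0,0.15,0.12,0,0,0,0.15,0.2,0,0,0,0.15,0.28,0,0,0,0.15,0.35,0,0,0,0.15,0.4,0,0,0,0.15,0.43,0,0,0,0.15,0.45,0,0,0,0.15,0.46,0,0,0,0.15,0.46,0,0,0]' 15
python3 - <<'E'
from h import *
c=snap("wrist","w17")
go(522,273.5,40.5,91.9)
E
python3 lvl.py w17
```

```text
time_s: 37.62
tool_pos: [0.5188, 0.2742, 0.1435]
tool_rot: [-2.915, 1.568, -2.879]
wrist_force: [0.2, -1.1, -0.9]
width: 0.0245
time_s: 38.45
tool_pos: [0.5208, 0.2728, 0.0522]
tool_rot: [-0.582, 1.571, -0.55]
wrist_force: [-0.4, -0.1, -0.7]
width: 0.0245
t=38.50 TCP [520.9 273.   52.6] jaw 91.9 w 24.3 F [ 0.1  0.3 -1. ] | shift mm [12.1  0.5  1.1] -> norm [0.061 0.003 0.005] turn -0.0 deg -> -0.001 (alt 180.0) q [ 0.29  0.72  1.65 -0.    0.77 -1.31]
2394 mount top z 32.9 tilt deg x,y [ 2.4  -0.86] centre [503.9 273.1  33.4] TCP [520.94169661 272.96035352  52.61998734]
```

View pics/w17.png

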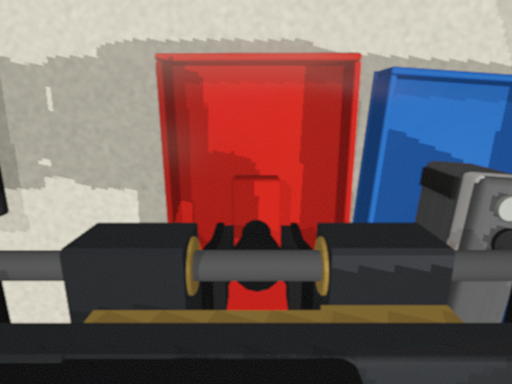

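The stamp is over the middle of the red tray, with the mount's edge at (257,178). It has about 11 mm left to descend.

```bash
python3 -m pendant '[0.15,0.01,0,0.003,0,0.15,0.02,0,0.003,0,0.15,0.03,0,0.003,0,0.15,0.036,0,0.003,0,0.15,0.042,0,0.003,0,0.15,0.046,0,0.003,0,0.15,0.05,0,0.003,0,0.15,0.05,0,0.003,0,0.15,0.05,0,0.003,0,0.15,0.05,0,0.003,0]' 15
python3 - <<'E'
from h import *
go(522,273.5,40.5,91.9)
E
```

```text
time_s: 39.33
tool_pos: [0.5212, 0.2731, 0.0424]
tool_rot: [0.151, 1.571, 0.184]
wrist_force: [0.6, -0.9, -1.3]
width: 0.0244
t=39.33 TCP [521.2 273.1  42.4] jaw 91.9 w 24.4 F [ 0.6 -0.9 -1.3] | shift mm [1.9 0.4 0.8] -> norm [0.009 0.002 0.004] turn -0.0 deg -> -0.001 (alt 180.0) q [ 0.29  0.73  1.66 -0.    0.75 -1.31]
```

```bash
python3 -m pendant '[0.15,0.002,0,0,0,0.15,0.004,0,0,0,0.15,0.006,0,0,0,0.15,0.008,0,0,0,0.15,0.009,0,0,0,0.15,0.01,0,0,0,0.15,0.01,0,0,0,0.15,0.01,0,0,0,0.15,0.01,0,0,0,0.15,0.01,0,0,0]' 15
python3 - <<'E'
from h import *
go(522,273.5,40.5,91.9)
E
```

```text
time_s: 40.17
tool_pos: [0.5211, 0.273, 0.0405]
tool_rot: [-0.379, 1.571, -0.346]
wrist_force: [-0.3, -0.3, 1.8]
width: 0.0243
t=40.17 TCP [521.1 273.   40.5] jaw 91.9 w 24.3 F [-0.3 -0.3  1.8] | shift mm [-0.   0.4  0.9] -> norm [-0.     0.002  0.004] turn -0.0 deg -> -0.001 (alt 180.0) q [ 0.29  0.74  1.66 -0.    0.75 -1.31]
```

Contact: Fz went from -1.3 to +1.8 at the expected height. I'll add 0.4 mm, then release and rise.

```bash
python3 -m pendant '[0.15,0.002,0,0,0,0.35,0.002,0,0,0,0.45,0.002,0,0,0,0.55,0.002,0,0,0,0.6,0.002,0,0,0,0.6,-0.03,0,0,0,0.6,-0.12,0,0,0,0.6,-0.28,0,0,0,0.6,-0.45,0,0,0,0.6,-0.6,0,0,0]' 15
python3 -m pendant '[0.6,-0.1,0,-0.1,0,0.6,-0.2,0,-0.2,0,0.6,-0.25,0,-0.3,0,0.6,-0.3,0,-0.4,0,0.6,-0.3,0,-0.5,0,0.6,-0.3,0,-0.5,0,0.6,-0.3,0,-0.5,0,0.6,-0.3,0,-0.5,0,0.6,-0.3,0,-0.5,0,0.6,-0.3,0,-0.5,0]' 15
python3 - <<'E'
from h import *
go(522,273.5,40.5,91.9)
c=snap("top","t18"); cv2.imwrite("pics/t18c.png",cv2.resize(c["pixels"][120:300,80:440,::-1],None,fx=2.2,fy=2.2,interpolation=cv2.INTER_CUBIC))
c=snap("scene","s18")
c=snap("wrist","w18")
E
```

```text
time_s: 41.0
tool_pos: [0.5211, 0.2731, 0.1622]
tool_rot: [0.298, 1.571, 0.331]
wrist_force: [0.2, 0.4, 0.0]
width: 0.052
time_s: 41.83
tool_pos: [0.4223, 0.2698, 0.2201]
tool_rot: [0.003, 1.57, 0.035]
wrist_force: [1.2, -0.3, 0.3]
width: 0.0527
t=41.83 TCP [422.3 269.8 220.1] jaw 91.8 w 52.7 F [ 1.2 -0.3  0.3] | shift mm [179.6   0.5  99.7] -> norm [0.898 0.003 0.498] turn -0.1 deg -> -0.002 (alt 179.9) q [ 0.35  0.36  1.74 -0.    1.04 -1.26]
```

View pics/t18c.png

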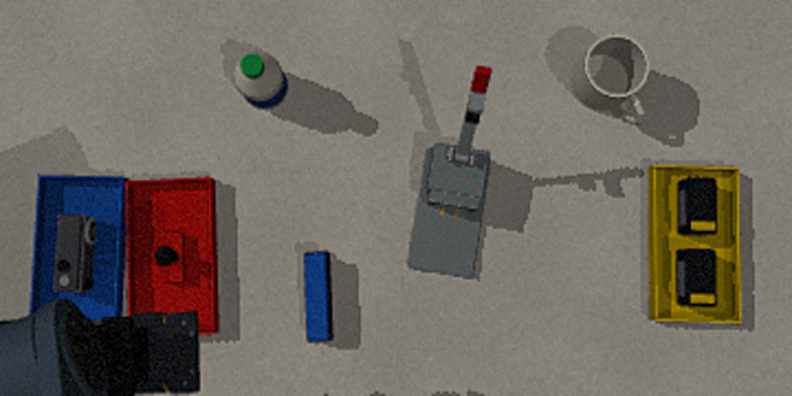

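View pics/s18.png

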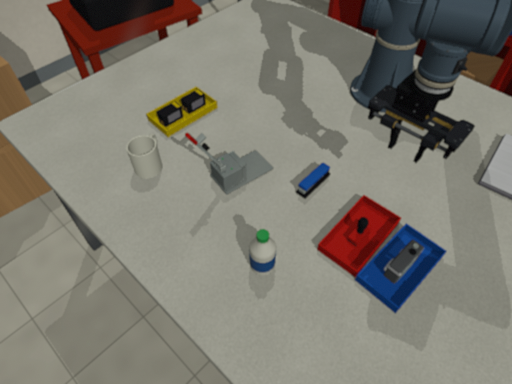

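The overview shows everything in place: packs in yellow (697,205 and 697,277 in the crop), camera in blue (73,252), stamp standing in red (168,256), and the bar folded back. Last, a numeric check of heights, the bystanders and the bar.

Run:
```python
from h import *
c=load("t18"); P=cloud(c); H=P[:,:,2]; c0=load("top0")
def rep(n,b,lo,hi):
    k=np.zeros(H.shape,bool);k[b[1]:b[3],b[0]:b[2]]=1;k&=(H>lo)&(H<hi); v,u=np.nonzero(k)
    z=np.median(H[k]); print(n,len(u),"z med %.1f p5-95 %s"%(z*1e3,(np.percentile(H[k],[5,95])*1e3).round(1)),rect_xy(onplane(c,np.c_[u,v],z)))
rep("packA",(382,198,410,228),.04,.06); rep("packB",(382,230,410,262),.04,.06)
rep("camera",(95,205,135,260),.05,.075); rep("stamp top",(140,215,175,260),.06,.08); rep("stamp mount",(140,215,175,260),.018,.026)
rep("stapler",(212,230,236,280),.025,.05); rep("mug",(340,130,382,180),.08,.1); rep("san",(180,135,215,172),.115,.15)
m=(mask(c,(0,120,60),(8,255,255),(285,145,310,165))|mask(c,(172,120,60),(180,255,255),(285,145,310,165)))>0
x=np.median(P[m],0)*1000; print("tab",x.round(1),"angle rad",np.arctan2(x[2]-74,-((x[0]-638.9)*.9826-(x[1]+96.9)*.1857)).round(2))
```

```text
packA 376 z med 49.2 p5-95 [44. 53.] (array([ 574.3, -397.7]), array([70.7, 38.9]), -3.2)
packB 387 z med 49.6 p5-95 [44.2 53.4] (array([ 485.2, -391.1]), array([71.8, 41.1]), -3.4)
camera 433 z med 59.0 p5-95 [53.3 63. ] (array([526.9, 391.4]), array([93.2, 34.5]), -2.7)
stamp top 66 z med 69.4 p5-95 [61.9 73.5] (array([521.9, 271.6]), array([21.7, 21.6]), 0.8)
stamp mount 159 z med 21.5 p5-95 [18.5 24.9] (array([501.9, 280.7]), array([105.8,  50.2]), -25.2)
stapler 409 z med 39.4 p5-95 [34.7 43.7] (array([469.3,  86.9]), array([107.6,  28.3]), 1.9)
mug 201 z med 89.8 p5-95 [80.7 93.5] (array([ 745.9, -288.6]), array([82.3, 79.5]), -20.8)
san 99 z med 133.6 p5-95 [124.2 137.3] (array([743.1, 154.9]), array([29.4, 26.1]), 0.1)
tab [ 703.7 -107.3  216.3] angle rad 2.0
```

Heights match objects resting on a 4 mm floor (50, 60 and 72 mm tops, 22 mm mount), and the bystanders have not moved. Handing in.

```bash
python3 -c "
from workcell import job
print(job.hand_in())"
```

```text
the job is handed in; nothing more can be done
None
```

The desk is cleared and the job is handed in, at about 42 s of the 131 s allowed.

- **Order:** I swung the hold-down bar up to about 2.0 rad and left it there. I then slid the charged pack 44 mm straight out before lifting it. After that came the loose pack, the camera and the stamp. Each was lowered until the wrist force showed contact, then released.
- **Last checks:** the pack and camera tops measured about 49 and 59 mm and the stamp mount about 21.5 mm, within about 1 mm of the 50, 60 and 22 mm expected on a 4 mm tray floor. All four stand upright inside their trays. The stapler, bottle and mug are within about 1 mm of their starting positions. The gripper is clear of everything.
- **Disagreements:** the outline fit of the stamp mount in the last top view was unusable because it picked up the tray rim. A tilt reading taken just before the stamp was set down, about 2.4°, was unreliable for the same reason. I judged the stamp by its heights, its knob position and the pictures instead. The second pack's centre read 4 mm off the gripper's release position in y, still well inside the tray.

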